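# Set the curing lamp to its mark in the angled clamp

## Robot

A 6-joint arm with a two-finger parallel gripper is mounted at the origin on a cart in front of the work surface, level with it; the furniture and walls round the work are solid. World frame = base frame: x ahead of the robot, y to its left, z up, the work surface at z = 0. Lengths are in m, angles in rad, forces in N, time in s.
With the tool pointing down it reaches from about 0.3 to 0.825 m from the base axis. Payload 5.4 kg.
Tool frame: the origin (TCP) lies between the finger pads; the fingertips stand 14 mm ahead of it and the grasp point (between the pads) lies 5 mm behind it; z points along the fingers, y is the direction in which the jaws open and shut (so a half turn about z gives the same grasp; the last joint's range is limited). The gripper opens to 92 mm and grips with 3 to 60 N. Pads are 20 mm wide; open, the fingers measure 128 mm over their backs; the gripper's body (75 mm by 189 mm) begins 69 mm behind the grasp point.
Start: joints at [1.075, 0.158, 1.597, -0, 1.386, -0.21], TCP at [0.162, 0.552, 0.202] pointing down, gripper open.
Joint ranges: [-2.91, 2.91], [-0.94, 2.29], [0.18, 2.7], [-1.29, 4.43], [0.17, 2.64], [-3, 3]. Speed limits (rad/s): [2.57, 2.57, 3.14, 3.14, 3.14, 3.14].

## Interface

Orientations are given as [roll, pitch, yaw] about the fixed x, y, z axes, in that order (R = Rz(yaw) Ry(pitch) Rx(roll)).
In Python, from plant import * gives the robot as it stands.
- The arm moves only by the tool carry_out, never from a script. Its argument "moves" is a list of rows, each an object of numbers: "hand": the opening, from -1 (shut) to 1 (fully open); "dx", "dy", "dz": the shift along the tool's x, y, z in mm; "roll": the turn about the tool's z in degrees. A call has 1 to 8 rows; each row shifts and turns the pose as measured when the row begins, along the tool's axes as they then stand; what a row does not reach is not made up. A row lasts 1/12 s, in which the tool goes at most 41.7 mm and 7.16 degrees, less where a joint would pass 70% of its speed; a pose out of reach is approached as far as the arm can. A call is refused whole if a number of a shift passes 41.7 or a number of a turn 7.16, either way. A call with a gripper value outside its range is refused whole. The fingers move at their own pace and stop on an object; "newtons" is the grip in N (left out, the last holds). Time passes only in rows, so rows that do not move let the fingers close. It gives the time, the measured TCP pose, the force and the opening at its end, in the units of the state.
- sense(): the state, without advancing time (a new reading comes with each control period).
- snapshot(name): name is "scene" or "top"; returns a dict with "image" (384x512x3 uint8, blue, green, red), "fx", "fy", "cx", "cy" (pixels), "k1" (the pictures are not rectified: a ray, as slopes to the right and down, at radius r is drawn at 1 + k1 r^2 times it, then the intrinsics apply), "cam_to_world" (4x4, takes a point from camera to world coordinates). Camera axes: x right, y down, z forward; pixel columns grow to the right and rows downward; lengths in m; the calibration is good to about 2 mm. A picture is of the moment at which its call begins. There is no depth.
- finish_job(): hands the job in, once; it reports no verdict.
The state is a dict: "clock": time; "qpos": joint angles; "qd": joint speeds; "effort": joint torques, N m; "position": TCP position; "orientation": TCP orientation; "ft_force": force on the tool from outside, world axes, zero at the start; "ft_torque": the same for the moment, N m; "finger_gap": opening from 0.0 (shut) to 1.0 (fully open).
Only numpy, scipy, OpenCV 4.12 (cv2) and the standard library are available. Lean on these libraries where they do the work, as an engineer would, in place of code of your own. Each camera call takes 0.05 s, during which the arm holds its last target.

## Task

Take the battery curing lamp out of its charger and slide it, lens first, down the slanting bore of the clamp block on the curing stand until the block's rim stands within the lamp's yellow band. Then swing the red-tipped lever round to its stop to lock the lamp at that depth. Do not drop the lamp, and leave the other things on the trolley where they are.

Things in the scene. Friction and masses are not known exactly. Their poses are not given: they have to be found in the camera images.
- lamp_mid (a point): Black battery curing lamp, a loose plain cylinder 32 mm in diameter and 150 mm long, about 0.2 kg. It stands lens down in the charger at the start. The point is its centre, 75 mm from either end, on the axis; its z axis runs along the lamp from the lens end to the flat tail end. The lens end tapers to 25 mm over its last 10 mm.
- lamp_band (a point): Centre, on the lamp's axis, of the yellow band painted round the lamp: the band is 8 mm wide and lies 12 to 20 mm from the tail end, so this point is 16 mm from the tail end and 134 mm from the lens end. Axes as lamp_mid.
- charger: Grey charging dock fixed to the trolley, 94 x 88 mm, 48 mm tall; origin at the centre of its underside. An upright round socket in its middle, 34 mm in diameter, holds the lowest 36 mm of the lamp loosely, so that it may lean a little (the lamp's lens stands 12 mm above the trolley, its tail end at 162 mm).
- sleeve_mouth (a point): Centre of the upper mouth of the bore in the clamp block, level with the block's upper face (the rim). z points out of the bore along its axis, leaning 30 degrees from vertical toward the robot side of the stand; x points up and away over the nest, y to the left. The bore is 35 mm in diameter with a 3 mm chamfer, 75 mm long and open at both ends: nothing stops the lamp at the right depth.
- brake (a point): Sprung brake shoe in the bore's -y wall, 40 mm below the rim (it reaches from 24 to 56 mm). It drags on the lamp (about 4 to 9 N to push it in, lever open) and holds it against its weight wherever it is left. At the right depth 16 mm of the lamp stands out of the bore, too little for most fingers, so the last part is pushed on the tail end.
- cure_stand: The curing stand, fixed to the trolley: grey base plate 160 x 140 mm on rubber feet, a column at the left (+y, its top 162 mm up), the 56 x 56 x 75 mm clamp block on it, and at the far side a black nest with a cream moulded part under the lens. Origin at the centre of its underside; x points from the robot side to the nest. The mouth of the bore lies at x = -35 mm, y = 0, z = 172 mm.
- clamp_lever (a joint): Turn of the quick-release lever about lever_pivot: 0 fully open, 1.9 rad the stop (locked); starts at 0 to 0.25. Grows anticlockwise for one who looks into the mouth of the bore (about sleeve_mouth's +z). At 0 it points 115 degrees clockwise from sleeve_mouth's x axis, at 1.9 almost along +x beside the block. Stays where left; 3 to 5 N at its tip moves it. Locked, the lamp no longer slides.
- lever_grip (a point): Point on the axis of the lever's upright red knob (16 mm in diameter, 34 mm long, its axis parallel to the bore), 8 mm below its top and 26 mm above its foot, 55 mm from the pivot's axis. It stands 17.5 mm above the plane of the rim.
- lever_pivot (a point): Point on the lever's pivot axis, which is parallel to the bore and 44 mm from it on the -y side; same height over the rim as lever_grip, so that lever_grip moves on a circle of 55 mm about it. Axes as sleeve_mouth.
- blue_tin: Ink tin with a blue label, 66 mm in diameter, 72 mm tall, origin at the centre of its underside; a bystander.
- black_tin: Ink tin with a black label, 61 mm in diameter, 55 mm tall, origin at the centre of its underside; a bystander.
- tape: Roll of cream masking tape lying flat, 104 mm in diameter, 25 mm tall, origin at the centre of its underside; a bystander.
- marker: Red and white marker pen lying flat, 135 mm long, 17 mm thick, origin at the centre of its underside, long along its y axis; a bystander.
- loupe: Black folding print loupe standing open, 40 x 40 mm, 42 mm tall, origin at the centre of its underside; a bystander.

How it is judged:
By the outcome, as a careful person would: the job done as asked, in the order asked, and still so for the second after the job is handed in, with the robot touching nothing.
It also fails if it takes over 69 s, if anything falls off the work surface, if the arm or the gripper's body presses on something with over 40 N, if the wrist force passes 120 N, or if a joint passes its speed limit or range.

## Working session

There is one attempt and no reset: what is moved stays moved. The work goes in short steps, Python scripts to look and compute and a tool call to move; the robot and the scene stay as the last step left them, time stands still between calls to the robot, and variables do not carry over. Pictures are saved under pics/ and viewed, and the job is handed in when it is done.

Besides the shell and the picture viewer there is one more tool, called after "Call:" as a command line: name --argument value ..., lists and objects as JSON in quotes. carry_out: Moves the arm, as the interface text tells. Its arguments: {"type":"object","properties":{"moves":{"type":"array","items":{"type":"object","properties":{"hand":{"type":"number"},"dx":{"type":"number"},"dy":{"type":"number"},"dz":{"type":"number"},"roll":{"type":"number"}}}},"newtons":{"type":"number"}},"required":["moves"]}

```bash
ls; mkdir -p pics; python3 - <<'E'
from plant import *
import cv2
print(sense())
for n in("scene","top"):
    s=snapshot(n); cv2.imwrite(f"pics/{n}0.png",s["image"])
    print(n,s["fx"],s["fy"],s["cx"],s["cy"],s["k1"],s["cam_to_world"])
E
```

```text
pics
{'clock': 0.0, 'qpos': array([ 1.07489205e+00,  1.59028392e-01,  1.59817191e+00, -2.06603726e-05,
        1.38617802e+00, -2.10105067e-01]), 'qd': array([-0.0006262 , -0.00079135, -0.00206861, -0.00124355, -0.00172176,
       -0.00040551]), 'effort': array([-5.14542280e-04, -3.85575056e+01, -3.22109270e+01,  7.00927502e-02,
        3.79529572e-02, -1.41432215e-04]), 'position': array([0.16183581, 0.55111199, 0.20096074]), 'orientation': array([-3.13984202e+00, -3.52567328e-04,  2.85579694e+00]), 'ft_force': array([0.64958493, 0.48953478, 0.01432692]), 'ft_torque': array([-0.05060382,  0.00426645, -0.00031012]), 'finger_gap': 0.9994256724827109}
scene 364.16825231671845 364.16825231671845 255.4169005482042 183.1409614189686 -0.04656074741943393 [[-0.5029227  -0.68260976  0.5302006   0.05396819]
 [-0.86424783  0.38861737 -0.31945614  0.34267386]
 [ 0.01201871 -0.61888646 -0.7853885   0.93008568]
 [ 0.          0.          0.          1.        ]]
top 358.7151752550899 358.7151752550899 250.69307302648184 190.60365496106334 0.017874012567584745 [[ 0.00615567 -0.99299858  0.11796582  0.46720211]
 [-0.99993165 -0.00728504 -0.00914486  0.00213875]
 [ 0.00994022 -0.11790146 -0.99297555  0.98118855]
 [ 0.          0.          0.          1.        ]]
```

View pics/scene0.png

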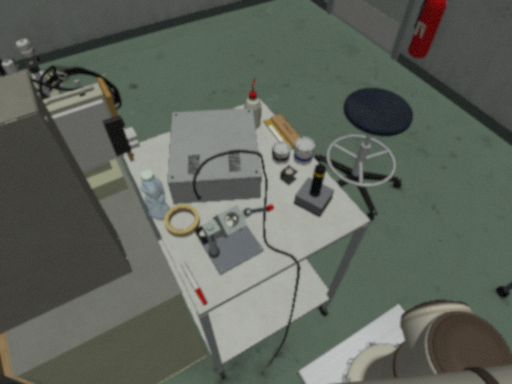

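View pics/top0.png

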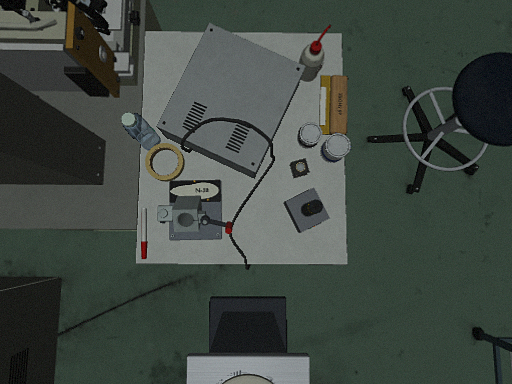

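The scene view shows the charger with the lamp at about (315,195) and the stand at about (230,235). The top view shows the lamp at (312,208), the stand at (195,210) and the red knob at (229,228). I'll enlarge these areas.

```bash
python3 - <<'E'
import cv2
a=cv2.imread("pics/scene0.png")[140:290,150:350]; cv2.imwrite("pics/scene0c.png",cv2.resize(a,None,fx=4,fy=4,interpolation=cv2.INTER_CUBIC))
a=cv2.imread("pics/top0.png")[115:265,140:340]; cv2.imwrite("pics/top0c.png",cv2.resize(a,None,fx=4,fy=4,interpolation=cv2.INTER_CUBIC))
E
```

```text
(no output)
```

View pics/scene0c.png

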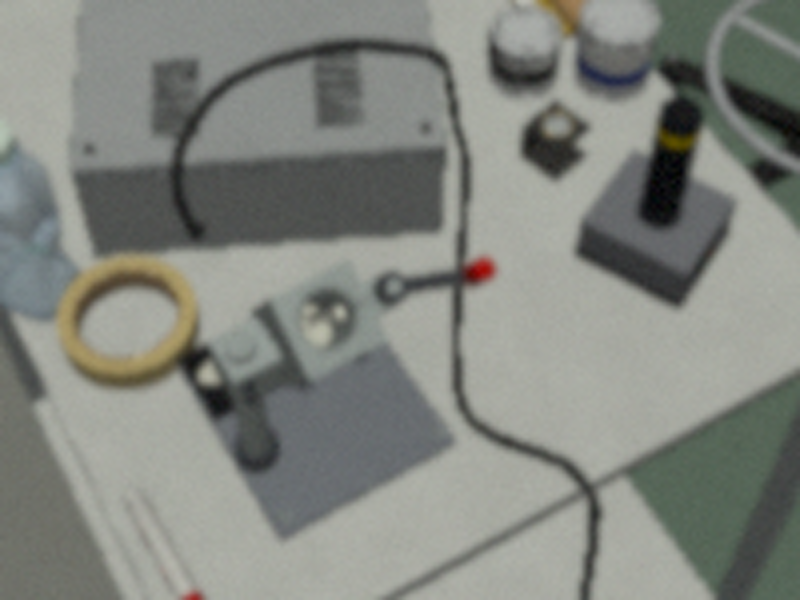

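View pics/top0c.png

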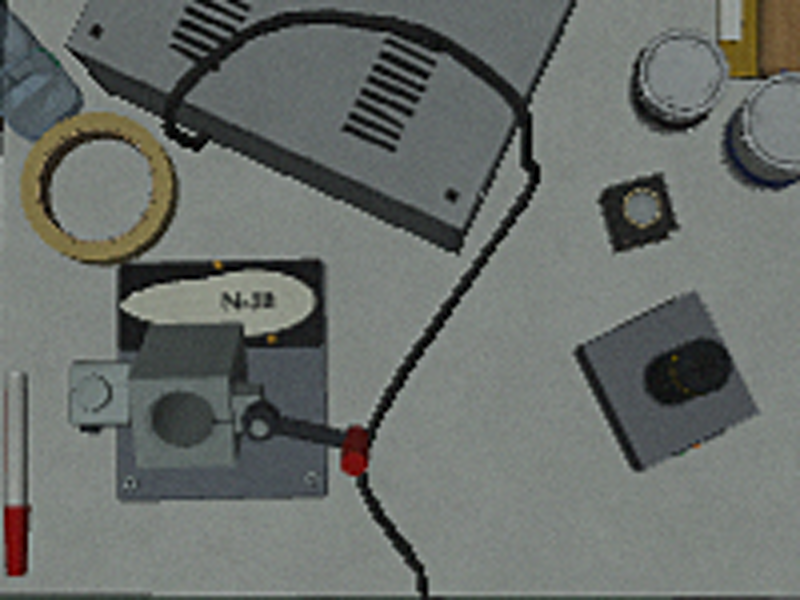

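The scene crop shows the lamp's tail at about (683,112), the band at (678,140), the mouth at (326,318) and the knob at (481,270). I'll write helpers and measure with masks.

```bash
cat > h.py <<'E'
import numpy as np, cv2
def ray(s,uv):
    K=np.array([[s["fx"],0,s["cx"]],[0,s["fy"],s["cy"]],[0,0,1.]])
    p=cv2.undistortPoints(np.array([[uv]],float),K,np.array([s["k1"],0,0,0.]))[0,0]
    M=np.array(s["cam_to_world"]); d=M[:3,:3]@np.array([p[0],p[1],1]); return M[:3,3],d/np.linalg.norm(d)
def plane(s,uv,z):
    o,d=ray(s,uv); return o+d*(z-o[2])/d[2]
def tri(s1,u1,s2,u2):
    o1,d1=ray(s1,u1);o2,d2=ray(s2,u2)
    t=np.linalg.lstsq(np.c_[d1,-d2],o2-o1,rcond=None)[0]
    a,b=o1+t[0]*d1,o2+t[1]*d2; return (a+b)/2,np.linalg.norm(a-b)
def proj(s,P):
    M=np.linalg.inv(np.array(s["cam_to_world"]));K=np.array([[s["fx"],0,s["cx"]],[0,s["fy"],s["cy"]],[0,0,1.]])
    return cv2.projectPoints(np.array(P,float).reshape(-1,1,3),cv2.Rodrigues(M[:3,:3])[0],M[:3,3],K,np.array([s["k1"],0,0,0.]))[0][:,0]
def blobs(img,name,box=None,amin=4):
    h=cv2.cvtColor(img,cv2.COLOR_BGR2HSV)
    if name=="red": m=((h[...,0]<8)|(h[...,0]>172))&(h[...,1]>140)&(h[...,2]>60)
    if name=="yellow": m=(h[...,0]>18)&(h[...,0]<34)&(h[...,1]>110)&(h[...,2]>50)
    m=m.astype(np.uint8)
    if box: k=np.zeros_like(m);k[box[1]:box[3],box[0]:box[2]]=1;m&=k
    n,l,st,c=cv2.connectedComponentsWithStats(m)
    return [(c[i].round(2),st[i].tolist()) for i in range(1,n) if st[i,4]>=amin]
def crop(img,box,f,name):
    a=img[box[1]:box[3],box[0]:box[2]];cv2.imwrite(name,cv2.resize(a,None,fx=f,fy=f,interpolation=cv2.INTER_CUBIC))
E
python3 - <<'E'
from plant import *
from h import *
S=snapshot("scene");T=snapshot("top")
import pickle;pickle.dump((S,T),open("cal.pkl","wb"))
for n in("red","yellow"):
    print(n,"S",blobs(S["image"],n,(150,140,350,290)));print("T",blobs(T["image"],n,(140,115,340,265)))
crop(S["image"],(195,190,285,250),8,"pics/s1.png")
crop(T["image"],(160,175,250,245),8,"pics/t1.png")
crop(S["image"],(290,155,340,215),10,"pics/s2.png")
crop(T["image"],(280,180,340,240),10,"pics/t2.png")
E
```

```text
red S [(array([269.38, 207.25]), [266, 205, 7, 5, 24])]
T [(array([228.14, 227.79]), [225, 222, 7, 12, 57]), (array([143.21, 249.53]), [141, 242, 5, 17, 77])]
yellow S [(array([289.38, 143.05]), [285, 140, 9, 8, 21]), (array([318.68, 174.84]), [315, 172, 9, 6, 31])]
T [(array([326.31, 125.1 ]), [320, 115, 15, 19, 125]), (array([335.25, 124.5 ]), [334, 124, 3, 2, 4]), (array([158.75, 159.3 ]), [146, 143, 37, 37, 178]), (array([176.89, 153.11]), [175, 152, 4, 4, 9]), (array([178.88, 166.62]), [178, 165, 3, 5, 8]), (array([176.25, 171.33]), [175, 169, 4, 6, 12]), (array([169.2, 175. ]), [168, 174, 4, 3, 5]), (array([194.  , 180.75]), [193, 180, 3, 2, 4]), (array([207.5, 199.5]), [207, 199, 2, 2, 4])]
```

View pics/s1.png

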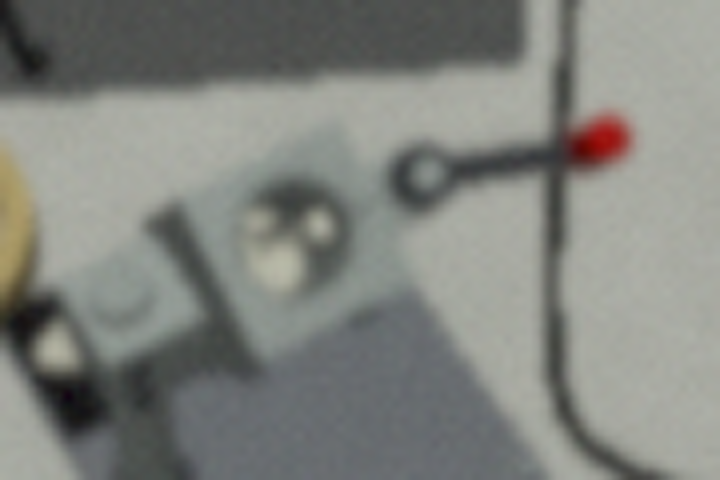

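View pics/t1.png

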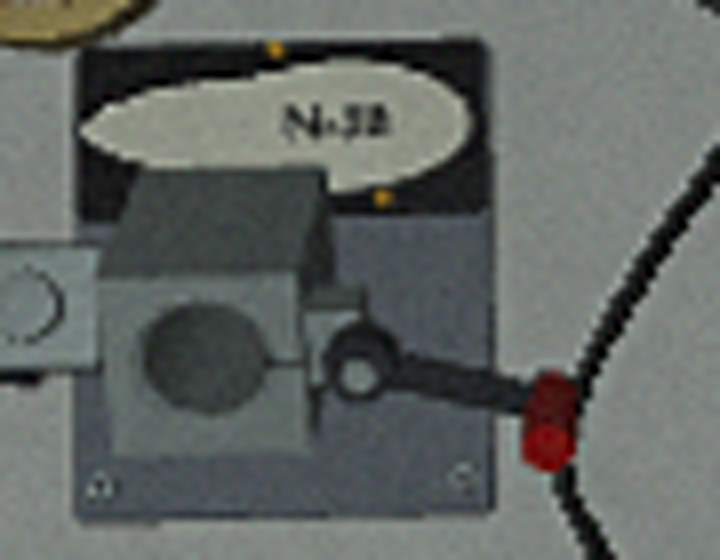

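View pics/s2.png

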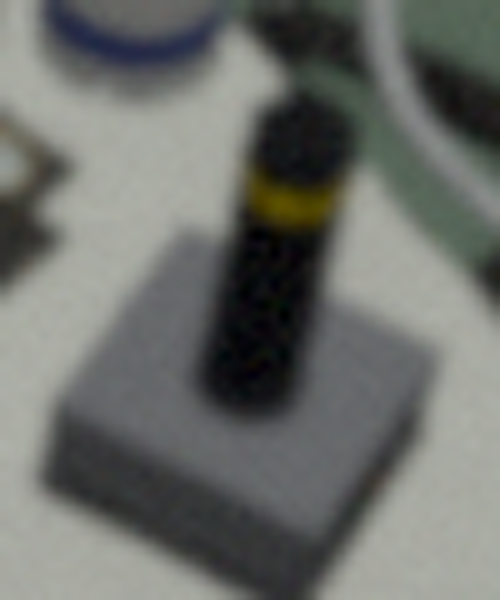

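View pics/t2.png

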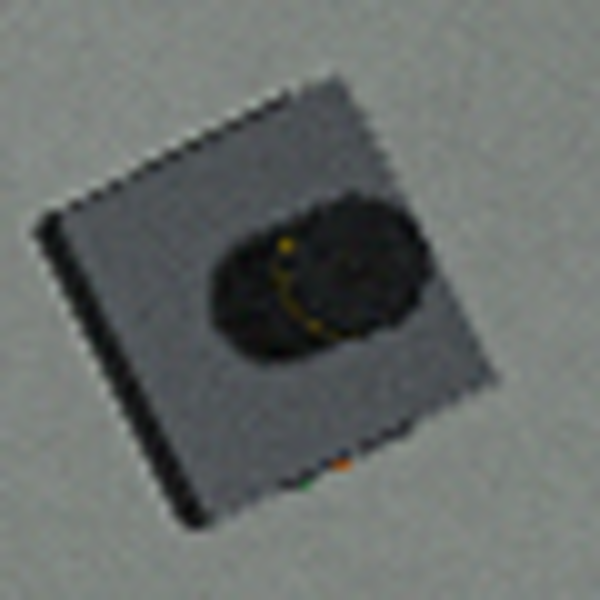

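The crops give the tail disc at t2 (362,264) and s2 (306,128). The mouth is at t1 (205,358) and s1 (295,238). The base plate corners are visible in t1. Next I'll turn these into positions.

```bash
python3 - <<'E'
from h import *
import pickle
S,T=pickle.load(open("cal.pkl","rb"))
o=lambda c,b,f:((c[0]+.5)/f-.5+b[0],(c[1]+.5)/f-.5+b[1])
t1=lambda x,y:o((x,y),(160,175),8); s1=lambda x,y:o((x,y),(195,190),8)
t2=lambda x,y:o((x,y),(280,180),10); s2=lambda x,y:o((x,y),(290,155),10)
pr=lambda n,v:print(n,*[np.round(a,4) for a in v])
pr("tail",tri(S,s2(306,128),T,t2(362,264)))
print("tail top plane",plane(T,t2(362,264),.162),"scene plane",plane(S,s2(306,128),.162))
print("lamp at .048",plane(T,t2(273,303),.048))
C=[t2(40,230),t2(338,80),t2(498,380)]
pr("charger TL,TR,BR z.048",[plane(T,c,.048) for c in C[1:]])
pr("mouth",tri(S,s1(295,238),T,t1(205,358)))
pr("facecen",tri(S,s1(298,247),T,t1(207,365)))
for z in (.008,.012,.018): pr(f"base corners z{z}",[plane(T,t1(*c),z) for c in [(75,42),(490,38),(493,515),(75,522)]])
pr("pivot",tri(S,s1(425,173),T,t1(357,375)))
pr("knobtop",tri(S,s1(612,132),T,t1(549,447)))
pr("cable near knob",[plane(T,t1(580,400),0)])
pr("cable",tri(S,s1(557,150),T,t1(640,290)))
E
```

```text
tail [ 0.5302 -0.1541  0.1639] 0.0005
tail top plane [ 0.53021171 -0.15466795  0.162     ] scene plane [ 0.53156104 -0.15511801  0.162     ]
lamp at .048 [ 0.52862992 -0.15311959  0.048     ]
charger TL,TR,BR z.048 [ 0.5873 -0.1709  0.048 ] [ 0.509  -0.2114  0.048 ]
mouth [0.4976 0.1418 0.1706] 0.0007
facecen [0.4958 0.1418 0.1679] 0.0009
base corners z0.008 [0.6109 0.2168 0.008 ] [0.6134 0.0752 0.008 ] [0.4515 0.0716 0.008 ] [0.4485 0.2114 0.008 ]
base corners z0.012 [0.6103 0.2159 0.012 ] [0.6128 0.0749 0.012 ] [0.4516 0.0713 0.012 ] [0.4485 0.2105 0.012 ]
base corners z0.018 [0.6094 0.2146 0.018 ] [0.6119 0.0745 0.018 ] [0.4517 0.0709 0.018 ] [0.4486 0.2092 0.018 ]
pivot [0.493  0.0982 0.1801] 0.0012
knobtop [0.473  0.0437 0.1886] 0.0001
cable near knob [0.4903 0.0432 0.    ]
cable [0.5245 0.0244 0.098 ] 0.0085
```

The lamp stands at about (0.530, -0.154), nearly upright. The mouth is at about (0.497, 0.142, 0.172), and the stand's yaw is about 1.4°. First move: rise, and roll so that the jaws line up with the stand's y axis.

Call:
carry_out --moves '[{"dz": -22,"roll": -6},{"dz": -22,"roll": -6},{"dz": -22,"roll": -6},{"hand": 1}]'

```text
validation failed for argument at $.mo...
```

Call:
carry_out --moves '[{"dx": 0,"dy": 0,"dz": -22,"roll": -6,"hand": 1},{"dx": 0,"dy": 0,"dz": -22,"roll": -6,"hand": 1},{"dx": 0,"dy": 0,"dz": -22,"roll": -6,"hand": 1}]'

```text
clock: 0.45
position: [0.16, 0.5475, 0.2615]
orientation: [-3.127, -0.008, -3.103]
ft_force: [-0.6, -0.6, -0.3]
finger_gap: 1.001
```

Call:
carry_out --moves '[{"dx": -17,"dy": -34,"dz": 0,"roll": 0,"hand": 1},{"dx": -17,"dy": -34,"dz": 0,"roll": 0,"hand": 1},{"dx": -17,"dy": -34,"dz": 0,"roll": 0,"hand": 1},{"dx": -17,"dy": -34,"dz": 0,"roll": 0,"hand": 1},{"dx": -17,"dy": -34,"dz": 0,"roll": 0,"hand": 1},{"dx": -17,"dy": -34,"dz": 0,"roll": 0,"hand": 1},{"dx": -17,"dy": -34,"dz": 0,"roll": 0,"hand": 1},{"dx": -17,"dy": -34,"dz": 0,"roll": 0,"hand": 1}]'

```text
clock: 1.12
position: [0.3111, 0.2792, 0.2676]
orientation: [-3.138, -0.002, -3.083]
ft_force: [-0.0, -0.2, 0.4]
finger_gap: 1.001
```

Call:
carry_out --moves '[{"dx": -17,"dy": -34,"dz": 0,"roll": 0,"hand": 1},{"dx": -17,"dy": -34,"dz": 0,"roll": 0,"hand": 1},{"dx": -17,"dy": -34,"dz": 0,"roll": 0,"hand": 1},{"dx": -17,"dy": -34,"dz": 0,"roll": 0,"hand": 1},{"dx": -17,"dy": -34,"dz": 0,"roll": 0,"hand": 1},{"dx": -17,"dy": -34,"dz": 0,"roll": 0,"hand": 1}]'

```text
clock: 1.62
position: [0.4274, 0.0707, 0.2685]
orientation: [-3.138, 0.001, -3.083]
ft_force: [1.2, 0.6, 0.4]
finger_gap: 1.002
```

Call:
carry_out --moves '[{"dx": -13,"dy": -33,"dz": 0,"roll": 0,"hand": 1},{"dx": -13,"dy": -33,"dz": 0,"roll": 0,"hand": 1},{"dx": -13,"dy": -33,"dz": 0,"roll": 0,"hand": 1},{"dx": -13,"dy": -33,"dz": 0,"roll": 0,"hand": 1},{"dx": -13,"dy": -33,"dz": 0,"roll": 0,"hand": 1},{"dx": -13,"dy": -33,"dz": 0,"roll": 0,"hand": 1},{"dx": -11,"dy": -30,"dz": 0,"roll": 2,"hand": 1},{"dx": 0,"dy": 0,"dz": 0,"roll": 0,"hand": 1}]'

```text
clock: 2.28
position: [0.5329, -0.1707, 0.267]
orientation: [-3.138, 0.001, -3.128]
ft_force: [-0.6, -0.4, -0.5]
finger_gap: 1.001
```

```bash
python3 - <<'E'
from plant import *
from h import *
s=sense();print(s["position"],s["orientation"],s["clock"])
S=snapshot("scene");T=snapshot("top")
crop(S["image"],(270,110,370,220),5,"pics/s3.png");crop(T["image"],(250,150,390,255),5,"pics/t3.png")
E
```

```text
[ 0.53289424 -0.17070133  0.26703547] [-3.13807767e+00  8.91461897e-04 -3.12759609e+00] 2.2833
```

View pics/s3.png

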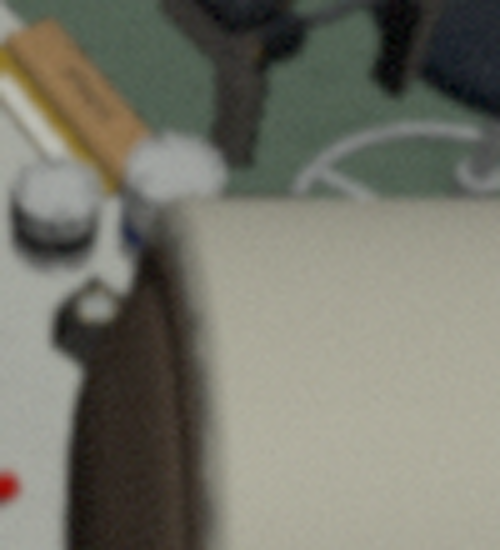

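The arm blocks the scene camera here, so I go by the measured coordinates. I'll centre and descend.

Call:
carry_out --moves '[{"dx": 3,"dy": 17,"dz": 0,"roll": 0,"hand": 1},{"dx": 0,"dy": 0,"dz": 30,"roll": 0,"hand": 1},{"dx": 0,"dy": 0,"dz": 30,"roll": 0,"hand": 1},{"dx": 0,"dy": 0,"dz": 0,"roll": 0,"hand": 1}]'

```text
clock: 2.72
position: [0.5282, -0.1421, 0.2084]
orientation: [-3.141, 0.005, -3.118]
ft_force: [-0.7, 0.2, -0.9]
finger_gap: 0.997
```

```bash
python3 - <<'E'
from plant import *
from h import *
s=sense();print(s["position"],s["orientation"],s["clock"])
T=snapshot("top")
crop(T["image"],(250,150,390,255),5,"pics/t4.png")
E
```

```text
[ 0.52824288 -0.14207024  0.20844164] [-3.14057417  0.00483634 -3.11843601] 2.7167
```

View pics/t4.png

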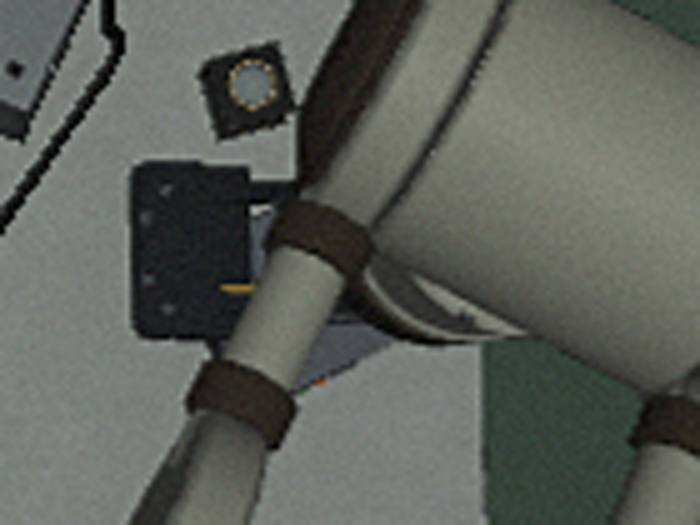

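Call:
carry_out --moves '[{"dx": -1,"dy": -10,"dz": 0,"roll": 0,"hand": 1},{"dx": 0,"dy": 0,"dz": 0,"roll": 0,"hand": 1},{"dx": 0,"dy": 0,"dz": 0,"roll": 0,"hand": 1}]'

```text
clock: 3.02
position: [0.5319, -0.1508, 0.2166]
orientation: [-3.136, 0.013, -3.114]
ft_force: [0.2, -0.6, 0.4]
finger_gap: 1.0
```

Call:
carry_out --moves '[{"dx": 0,"dy": 0,"dz": 0,"roll": 0,"hand": 1},{"dx": 0,"dy": 0,"dz": 0,"roll": 0,"hand": 1},{"dx": 0,"dy": 0,"dz": 0,"roll": 0,"hand": 1}]'

```text
clock: 3.27
position: [0.5337, -0.1518, 0.2206]
orientation: [-3.133, 0.018, -3.114]
ft_force: [0.1, -0.1, -0.3]
finger_gap: 1.001
```

At zero command the pose drifts up by about 1.3 mm a row. I'll allow for that and descend.

Call:
carry_out --moves '[{"dx": 2,"dy": -1,"dz": 20,"roll": 0,"hand": 1},{"dx": 1,"dy": 0,"dz": 20,"roll": 0,"hand": 1},{"dx": 1,"dy": 0,"dz": 16,"roll": 0,"hand": 1}]'

```text
clock: 3.52
position: [0.5351, -0.1558, 0.1698]
orientation: [-3.127, 0.03, -3.114]
ft_force: [-0.1, -0.8, 0.3]
finger_gap: 0.998
```

Call:
carry_out --moves '[{"dx": 4,"dy": 1,"dz": 14,"roll": 0,"hand": 1},{"dx": 3,"dy": 1,"dz": 14,"roll": 0,"hand": 1},{"dx": 2,"dy": 0,"dz": 10,"roll": 0,"hand": 1}]'

```text
clock: 3.77
position: [0.5269, -0.1548, 0.1295]
orientation: [-3.127, 0.03, -3.115]
ft_force: [-0.1, -0.2, -0.3]
finger_gap: 1.001
```

Call:
carry_out --newtons 12 --moves '[{"dx": -2,"dy": 0,"dz": 2,"roll": 0,"hand": -1},{"dx": 0,"dy": 0,"dz": 1,"roll": 0,"hand": -1},{"dx": 0.5,"dy": 0,"dz": 1,"roll": 0,"hand": -1},{"dx": 0.5,"dy": 0,"dz": 1,"roll": 0,"hand": -1}]'

```text
clock: 4.1
position: [0.5279, -0.1549, 0.1236]
orientation: [-3.128, 0.029, -3.115]
ft_force: [0.4, 0.4, 0.4]
finger_gap: 0.732
```

Call:
carry_out --moves '[{"dx": 0,"dy": 0,"dz": 0.5,"roll": 0,"hand": -1},{"dx": 0,"dy": 0,"dz": 0.5,"roll": 0,"hand": -1},{"dx": 0.5,"dy": 0,"dz": 0.5,"roll": 0,"hand": -1},{"dx": 0.5,"dy": 0,"dz": 0.5,"roll": 0,"hand": -1},{"dx": 0.5,"dy": 0,"dz": 0.5,"roll": 0,"hand": -1}]'

```text
clock: 4.52
position: [0.5284, -0.156, 0.1237]
orientation: [-3.125, 0.033, -3.115]
ft_force: [-0.2, -0.2, 1.5]
finger_gap: 0.37
```

Call:
carry_out --moves '[{"dx": 0.5,"dy": 0,"dz": 0.5,"roll": 0,"hand": -1},{"dx": 0.5,"dy": 0,"dz": 0.5,"roll": 0,"hand": -1},{"dx": 0.5,"dy": 0,"dz": 0,"roll": 0,"hand": -1}]'

```text
clock: 4.77
position: [0.5275, -0.1555, 0.1237]
orientation: [-3.126, 0.035, -3.115]
ft_force: [0.1, 1.3, -1.0]
finger_gap: 0.347
```

Gripped: a gap of 0.347 is 32 mm, and the grasp is about 33 mm from the tail. Lifting.

Call:
carry_out --moves '[{"dx": 0,"dy": 0,"dz": -10,"roll": 0,"hand": -1},{"dx": 0,"dy": 0,"dz": -15,"roll": 0,"hand": -1},{"dx": 0,"dy": 0,"dz": -20,"roll": 0,"hand": -1},{"dx": 0,"dy": 0,"dz": -25,"roll": 0,"hand": -1},{"dx": 0,"dy": 0,"dz": -25,"roll": 0,"hand": -1}]'

```text
clock: 5.18
position: [0.5177, -0.1517, 0.2136]
orientation: [-3.134, 0.017, -3.116]
ft_force: [1.3, -0.3, -2.3]
finger_gap: 0.348
```

Call:
carry_out --moves '[{"dx": 0,"dy": 0,"dz": -30,"roll": 0,"hand": -1},{"dx": 0,"dy": 0,"dz": -30,"roll": 0,"hand": -1},{"dx": 0,"dy": 0,"dz": -30,"roll": 0,"hand": -1},{"dx": 0,"dy": 10,"dz": -15,"roll": 0,"hand": -1},{"dx": 2,"dy": 20,"dz": 0,"roll": 0,"hand": -1},{"dx": 4,"dy": 30,"dz": 0,"roll": 0,"hand": -1},{"dx": 4,"dy": 30,"dz": 0,"roll": 0,"hand": -1},{"dx": 4,"dy": 30,"dz": 0,"roll": 0,"hand": -1}]'

```text
clock: 5.85
position: [0.4975, -0.0346, 0.3301]
orientation: [-3.125, 0.022, -3.126]
ft_force: [0.2, 1.2, -2.3]
finger_gap: 0.347
```

Call:
carry_out --moves '[{"dx": 2,"dy": 30,"dz": 0,"roll": 0,"hand": -1},{"dx": 2,"dy": 30,"dz": 0,"roll": 0,"hand": -1},{"dx": 2,"dy": 30,"dz": 0,"roll": 0,"hand": -1},{"dx": 2,"dy": 28,"dz": 0,"roll": 0,"hand": -1},{"dx": 0,"dy": 18,"dz": 0,"roll": 0,"hand": -1},{"dx": 0,"dy": 8,"dz": 1,"roll": 0,"hand": -1},{"dx": 0,"dy": 0,"dz": 1,"roll": 0,"hand": -1}]'

```text
clock: 6.43
position: [0.4821, 0.1194, 0.3263]
orientation: [-3.123, 0.02, -3.122]
ft_force: [0.4, -0.5, -2.2]
finger_gap: 0.349
```

```bash
python3 - <<'E'
from plant import *
from h import *
s=sense();print(s["position"],s["orientation"],s["clock"])
S=snapshot("scene");T=snapshot("top")
crop(S["image"],(190,120,300,250),4,"pics/s5.png");crop(T["image"],(140,150,260,250),4,"pics/t5.png")
E
```

```text
[0.48209084 0.1194458  0.32630385] [-3.12315383  0.01977322 -3.12221098] 6.4333
```

View pics/s5.png

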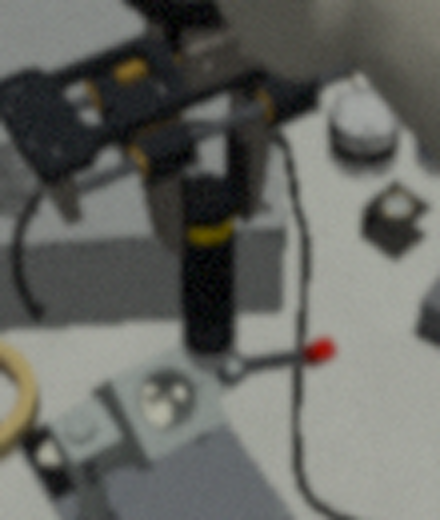

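View pics/t5.png

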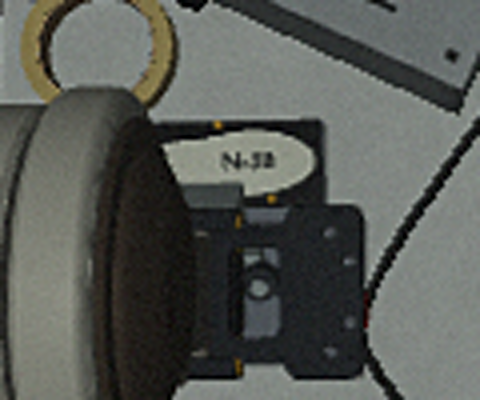

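The scene view shows the lamp hanging upright, with its lens at crop (210,345), close behind the block. The mouth is at crop (167,400). Next I align over the mouth.

Call:
carry_out --moves '[{"dx": -5,"dy": 8,"dz": 0,"roll": 0,"hand": -1},{"dx": -5,"dy": 7,"dz": 0,"roll": 0,"hand": -1},{"dx": -3,"dy": 4,"dz": 4,"roll": 0,"hand": -1},{"dx": 0,"dy": 1,"dz": 6,"roll": 0,"hand": -1},{"dx": 0,"dy": 0,"dz": 2,"roll": 0,"hand": -1}]'

```text
clock: 6.95
position: [0.4982, 0.1353, 0.3133]
orientation: [-3.121, 0.02, -3.131]
ft_force: [-0.3, -0.3, -2.5]
finger_gap: 0.347
```

```bash
python3 - <<'E'
from plant import *
from h import *
s=sense();print(s["position"],s["orientation"],s["clock"],s["ft_force"])
S=snapshot("scene")
crop(S["image"],(200,150,280,240),6,"pics/s6.png")
P=s["position"]; print(proj(S,[P,[.497,.142,.172],P+[0,0,-.112]]))
E
```

```text
[0.49816244 0.13530766 0.31325162] [-3.12091684  0.02034703 -3.13086434] 6.95 [-0.34364702 -0.2824168  -2.48615144]
[[231.52406438 182.19290681]
 [231.61732434 219.25973726]
 [233.37303923 211.15135542]]
```

View pics/s6.png

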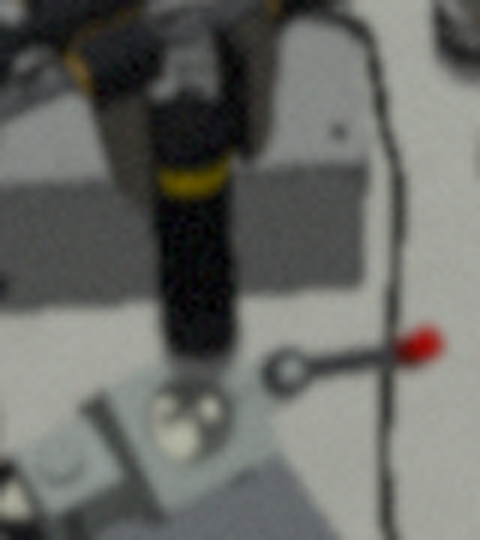

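Call:
carry_out --moves '[{"dx": 0,"dy": 6,"dz": 3,"roll": 0,"hand": -1},{"dx": 0,"dy": 2,"dz": 8,"roll": 0,"hand": -1},{"dx": 0,"dy": 0,"dz": 8,"roll": 0,"hand": -1},{"dx": 0,"dy": 0,"dz": 4,"roll": 0,"hand": -1}]'

```text
clock: 7.33
position: [0.5002, 0.1434, 0.2919]
orientation: [-3.122, 0.027, -3.132]
ft_force: [-3.6, 1.6, 19.1]
finger_gap: 0.346
```

Call:
carry_out --moves '[{"dx": 0,"dy": 0,"dz": -2,"roll": 0,"hand": -1},{"dx": 0,"dy": 0,"dz": 0,"roll": 0,"hand": -1}]'

```text
clock: 7.5
position: [0.5004, 0.1437, 0.2943]
orientation: [-3.122, 0.029, -3.131]
ft_force: [-0.1, 0.4, -1.9]
finger_gap: 0.344
```

```bash
cat > look.py <<'E'
import sys
from plant import *
from h import *
s=sense();print(s["position"],s["orientation"],s["clock"],s["ft_force"],s["finger_gap"])
S=snapshot("scene")
crop(S["image"],(200,150,280,240),6,f"pics/{sys.argv[1]}.png")
print("yellow",blobs(S["image"],"yellow",(200,150,270,240)))
E
python3 look.py s7
```

```text
[0.50041103 0.1437278  0.29427801] [-3.12176624  0.02911496 -3.13100241] 7.5 [-0.06760083  0.41897039 -1.86017214] 0.3438873107240684
yellow [(array([207.25, 150.25]), [205, 150, 6, 2, 8]), (array([209.31, 168.85]), [207, 167, 5, 5, 13]), (array([228.8 , 185.68]), [223, 182, 12, 7, 40])]
```

View pics/s7.png

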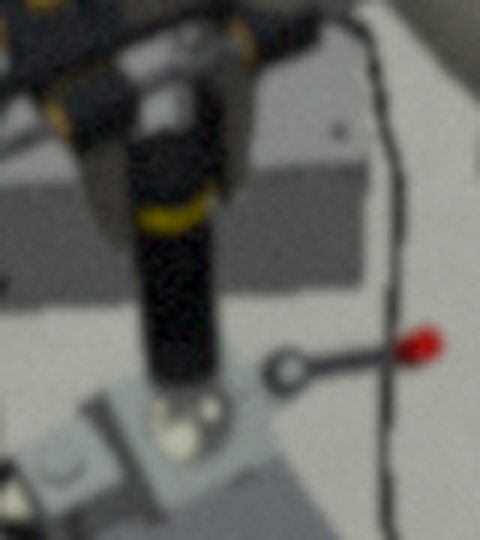

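```bash
python3 - <<'E'
from h import *
import pickle
S,T=pickle.load(open("cal.pkl","rb"))
o=lambda x,y:((x+.5)/6-.5+200,(y+.5)/6-.5+150)
for p in [(184,376),(184,370)]: print(plane(S,o(*p),.182))
print((proj(S,[[.5007,.1415,.182],[.497,.142,.172],[.512,.142,.181],[.482,.142,.163]])-[200,150])*6)
E
```

```text
[0.51083508 0.13802657 0.182     ]
[0.51344956 0.1366498  0.182     ]
[[185.55720125 395.07997577]
 [189.70394602 415.55842357]
 [171.69406314 376.8031811 ]
 [207.75048409 454.37376605]]
```

The lens touched the far rim lightly and nothing slipped. I'll shift about 6 mm toward the robot and go down gently.

Call:
carry_out --moves '[{"dx": 4,"dy": 0,"dz": 0,"roll": 0,"hand": -1},{"dx": 3,"dy": 0,"dz": 2,"roll": 0,"hand": -1},{"dx": 0.5,"dy": 0,"dz": 3,"roll": 0,"hand": -1},{"dx": 0.5,"dy": 0,"dz": 3,"roll": 0,"hand": -1},{"dx": 0.5,"dy": 0,"dz": 3,"roll": 0,"hand": -1}]'

```text
clock: 7.97
position: [0.4899, 0.1431, 0.2792]
orientation: [-3.121, 0.024, -3.131]
ft_force: [-0.3, 0.2, -2.0]
finger_gap: 0.348
```

Call:
carry_out --moves '[{"dx": -2,"dy": 0,"dz": 3,"roll": 0,"hand": -1},{"dx": -1,"dy": 0,"dz": 3,"roll": 0,"hand": -1},{"dx": -1,"dy": 0,"dz": 2.5,"roll": 0,"hand": -1}]'

```text
clock: 8.22
position: [0.4934, 0.143, 0.2689]
orientation: [-3.121, 0.022, -3.131]
ft_force: [-2.2, 0.1, -1.4]
finger_gap: 0.345
```

Lens tip is in the mouth, about 15 mm below the rim centre. Next I pivot the lamp in the jaws: the gripper follows an arc toward the robot with a lighter grip.

Call:
carry_out --newtons 8 --moves '[{"dx": 4,"dy": 0,"dz": 1.5,"roll": 0,"hand": -1},{"dx": 4.5,"dy": 0,"dz": 1.5,"roll": 0,"hand": -1},{"dx": 4.5,"dy": 0,"dz": 2,"roll": 0,"hand": -1}]'

```text
clock: 8.47
position: [0.4821, 0.1431, 0.2645]
orientation: [-3.123, 0.027, -3.132]
ft_force: [-0.4, 0.7, 0.4]
finger_gap: 0.343
```

```bash
python3 look.py s8
```

```text
[0.48209444 0.14310366 0.26454028] [-3.12258382  0.02666326 -3.13151474] 8.4667 [-0.42266737  0.66286646  0.43876346] 0.34277345395572767
yellow [(array([213.5 , 164.39]), [210, 162, 8, 6, 36]), (array([205.  , 169.83]), [204, 168, 3, 5, 6]), (array([214.85, 185.54]), [213, 183, 4, 7, 13]), (array([233.58, 199.5 ]), [228, 195, 12, 8, 38])]
```

View pics/s8.png

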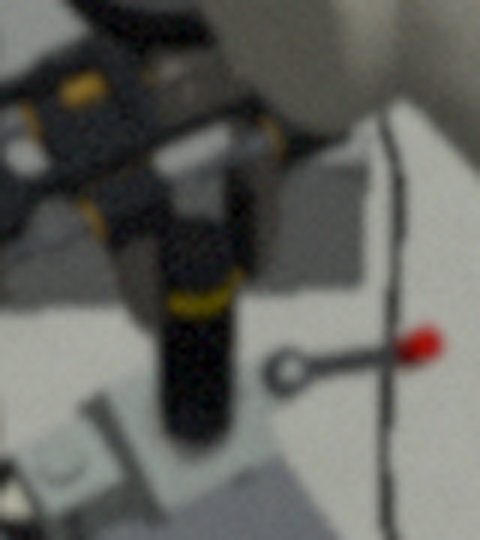

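The lens is now in the mouth (crop about (200,435)) and the wrist force is small. Continuing the arc.

Call:
carry_out --moves '[{"dx": 5,"dy": 0,"dz": 2.5,"roll": 0,"hand": -1},{"dx": 5,"dy": 0,"dz": 2.5,"roll": 0,"hand": -1},{"dx": 5,"dy": 0,"dz": 3,"roll": 0,"hand": -1}]'

```text
clock: 8.77
position: [0.4661, 0.143, 0.2563]
orientation: [-3.123, 0.029, -3.131]
ft_force: [-0.6, 1.5, -0.9]
finger_gap: 0.345
```

```bash
python3 look.py s9; python3 -c "
from h import *;import pickle
S,T=pickle.load(open('cal.pkl','rb'))
print((proj(S,[[.497,.142,.172],[.497-.06,.142,.172+.104],[.4661,.143,.2613]])-[200,150])*6)"
```

```text
[0.4660774  0.14302347 0.25634994] [-3.12296309  0.02900035 -3.13118545] 8.7667 [-0.56491726  1.45096448 -0.90160921] 0.34524962138146387
yellow [(array([217.31, 172.71]), [214, 170, 8, 6, 35]), (array([209.  , 178.25]), [208, 176, 3, 5, 8]), (array([219.73, 194.73]), [218, 192, 4, 6, 11]), (array([234.94, 208.  ]), [232, 207, 8, 3, 18])]
[[189.70394602 415.55842357]
 [256.80164664 381.65198925]
 [216.89771641 347.55526574]]
```

View pics/s9.png

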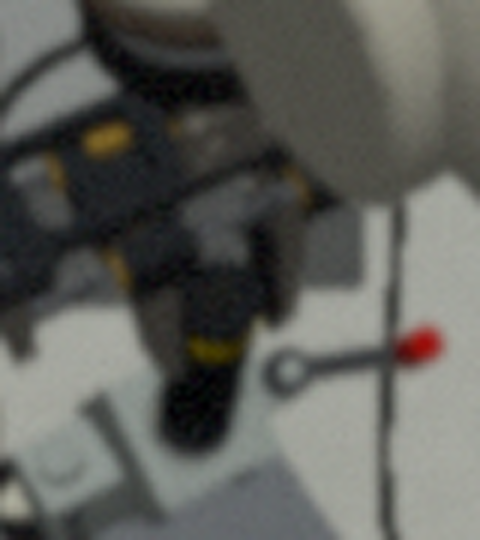

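Pivoting works. The grasp point is still 18 mm off the bore axis, so I finish the swing.

Call:
carry_out --moves '[{"dx": 4.5,"dy": 0,"dz": 3,"roll": 0,"hand": -1},{"dx": 4.5,"dy": 0,"dz": 3,"roll": 0,"hand": -1},{"dx": 4.5,"dy": 0,"dz": 3,"roll": 0,"hand": -1},{"dx": 2,"dy": 0,"dz": 2,"roll": 0,"hand": -1}]'

```text
clock: 9.15
position: [0.4475, 0.143, 0.2425]
orientation: [-3.124, 0.026, -3.131]
ft_force: [1.7, 0.7, -2.2]
finger_gap: 0.346
```

```bash
cat >> look.py <<'E'
m=np.array([.497,.142,.172]);p=s["position"]+[0,0,.005]-m
print("G u,w,y mm",1000*np.array([p[0]*.866+p[2]*.5,-p[0]*.5+p[2]*.866,p[1]]))
E
python3 look.py s10
```

```text
[0.44748851 0.14298801 0.24250963] [-3.12351197  0.02611825 -3.130578  ] 9.15 [ 1.72843504  0.70559337 -2.24721821] 0.3462572530627317
yellow [(array([222.32, 183.61]), [219, 181, 8, 6, 38]), (array([224.43, 205.29]), [223, 203, 4, 6, 7]), (array([237.2, 217.6]), [236, 217, 3, 2, 5])]
G u,w,y mm [-5.12213921 90.1470868   0.98801158]
```

View pics/s10.png

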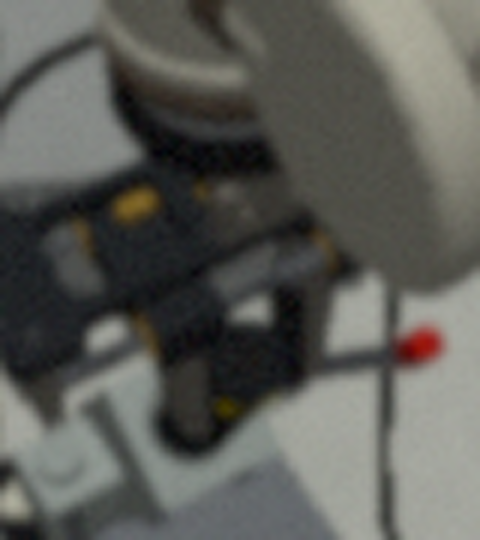

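Call:
carry_out --newtons 15 --moves '[{"dx": -4.5,"dy": 0,"dz": 4,"roll": 0,"hand": -1},{"dx": -4,"dy": 0,"dz": 5,"roll": 0,"hand": -1},{"dx": -3,"dy": 0,"dz": 5.5,"roll": 0,"hand": -1}]'

```text
clock: 9.45
position: [0.4578, 0.1433, 0.2301]
orientation: [-3.124, 0.022, -3.13]
ft_force: [-14.1, -0.3, 20.7]
finger_gap: 0.345
```

```bash
python3 look.py s11
```

```text
[0.45779062 0.14334795 0.23012263] [-3.12386774  0.02206943 -3.12954371] 9.45 [-14.10153951  -0.27085085  20.71688109] 0.34514774145155025
yellow [(array([219.79, 183.82]), [216, 181, 8, 7, 38]), (array([220.6, 202.8]), [220, 202, 2, 3, 5])]
G u,w,y mm [-2.3940015  74.2688895   1.34794635]
```

Call:
carry_out --moves '[{"dx": 0.5,"dy": 0,"dz": 0,"roll": 0,"hand": -1}]'

```text
clock: 9.58
position: [0.4577, 0.1428, 0.2286]
orientation: [-3.123, 0.02, -3.13]
ft_force: [0.0, 0.6, -1.7]
finger_gap: 0.343
```

```bash
python3 look.py s12
```

```text
[0.45765092 0.14283911 0.22856506] [-3.12291866  0.02040393 -3.12968461] 9.5833 [ 0.04533985  0.58278133 -1.70689878] 0.3428870820168992
yellow [(array([220.17, 184.31]), [217, 182, 8, 6, 35]), (array([252.25, 194.  ]), [252, 193, 2, 3, 4]), (array([221. , 203.4]), [220, 202, 3, 4, 5]), (array([235. , 217.5]), [234, 217, 3, 2, 6])]
G u,w,y mm [-3.29377249 72.98987629  0.83911488]
```

View pics/s12.png

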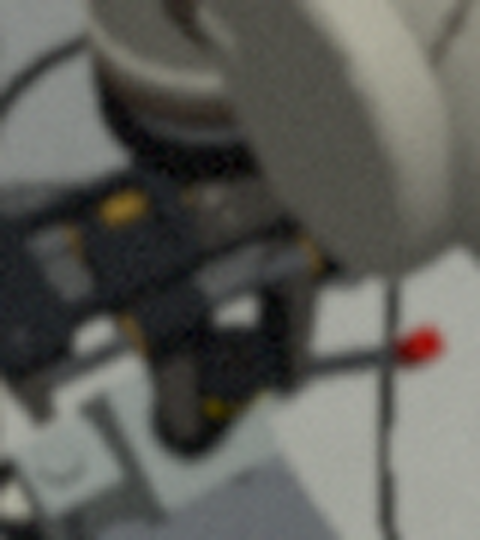

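```bash
python3 -c "
from h import *;import pickle
S,T=pickle.load(open('cal.pkl','rb'))
m=np.array([.497,.142,.172]);w=np.array([-.5,0,.866]);u=np.array([.866,0,.5]);y=np.array([0,1,0])
for w0,u0 in((90,-5),(73,-3)):
  for k in (9,17,33): print(w0,k,((proj(S,[m+(w0+k)*w/1e3+u0*u/1e3 -y*.016+0*u, m+(w0+k)*w/1e3+u0*u/1e3,m+(w0+k)*w/1e3+u0*u/1e3-.016*u])-[200,150])*6).round(0).tolist())
"
```

```text
90 9 [[288.0, 383.0], [250.0, 401.0], [268.0, 440.0]]
90 17 [[293.0, 380.0], [254.0, 398.0], [273.0, 438.0]]
90 33 [[304.0, 375.0], [265.0, 394.0], [284.0, 434.0]]
73 9 [[274.0, 383.0], [237.0, 401.0], [255.0, 440.0]]
73 17 [[279.0, 381.0], [242.0, 398.0], [260.0, 438.0]]
73 33 [[290.0, 375.0], [252.0, 394.0], [270.0, 434.0]]
```

Call:
carry_out --newtons 20 --moves '[{"dx": -2,"dy": 0,"dz": 3,"roll": 0,"hand": -1},{"dx": -2,"dy": 0,"dz": 3,"roll": 0,"hand": -1}]'

```text
clock: 9.8
position: [0.4596, 0.1429, 0.2271]
orientation: [-3.123, 0.014, -3.129]
ft_force: [-21.2, -1.6, 28.1]
finger_gap: 0.342
```

```bash
python3 look.py s13
```

```text
[0.45958226 0.14293103 0.22711931] [-3.12262421  0.01436501 -3.12928549] 9.8 [-21.22087363  -1.6195017   28.07269109] 0.34177546728205066
yellow [(array([219.58, 183.83]), [216, 181, 8, 6, 36]), (array([211.33, 189.  ]), [210, 187, 3, 5, 6]), (array([221.7, 204.5]), [220, 202, 4, 6, 10]), (array([236. , 217.6]), [234, 217, 5, 2, 5])]
G u,w,y mm [-2.34411275 70.77219208  0.93102534]
```

Call:
carry_out --moves '[{"dx": 1,"dy": 1,"dz": -1,"roll": 0,"hand": -1},{"dx": 0.5,"dy": 1,"dz": 0,"roll": 0,"hand": -1}]'

```text
clock: 10.02
position: [0.4583, 0.1436, 0.227]
orientation: [-3.12, 0.013, -3.13]
ft_force: [-1.9, -3.9, 3.7]
finger_gap: 0.341
```

```bash
python3 look.py s14; python3 - <<'E'
from plant import *
from h import *
T=snapshot("top");crop(T["image"],(140,160,260,250),6,"pics/t14.png")
print(sense()["ft_torque"])
E
```

```text
[0.45832113 0.1436137  0.22696645] [-3.11961408  0.01328791 -3.12997711] 10.0167 [-1.87027163 -3.92188678  3.65491468] 0.34092772183763775
yellow [(array([219.33, 184.52]), [216, 182, 8, 6, 33]), (array([211.14, 189.57]), [210, 188, 3, 4, 7]), (array([220.8, 204.4]), [220, 203, 3, 4, 5]), (array([235.88, 218.25]), [234, 217, 5, 3, 8])]
G u,w,y mm [-3.51267154 71.27037972  1.613702  ]
[-0.39903503  0.00510434 -0.04206805]
```

View pics/s14.png

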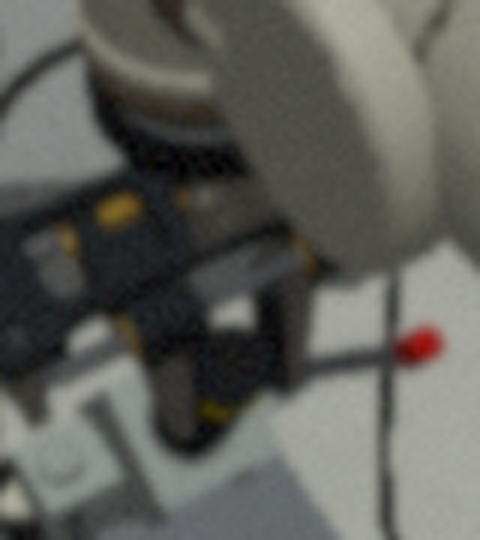

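View pics/t14.png

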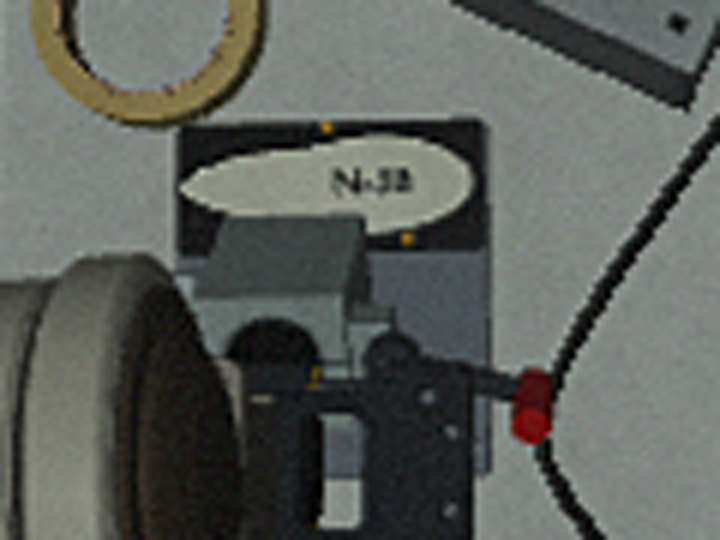

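Call:
carry_out --moves '[{"dx": 0.5,"dy": -1.5,"dz": 0.5,"roll": 0,"hand": -1},{"dx": 0.5,"dy": -1.5,"dz": 0.5,"roll": 0,"hand": -1}]'

```text
clock: 10.28
position: [0.4581, 0.1425, 0.2268]
orientation: [-3.124, 0.015, -3.129]
ft_force: [-1.4, 4.4, 2.6]
finger_gap: 0.346
```

```bash
python3 -c "
from plant import *
s=sense();print(s['position'],s['ft_force'],s['ft_torque'],s['orientation'])"
```

```text
[0.45811506 0.14246514 0.22681698] [-1.42799794  4.41755736  2.58687102] [1.34997377 0.18882307 0.27399251] [-3.12449625  0.0152071  -3.12913156]
```

The lamp is tightly held in y with a couple, so the wrist's 1.2° tilt plus the stand's yaw is wedging it. The lamp hangs at 30° in the jaws, so a small roll about tool z corrects this.

Call:
carry_out --moves '[{"dx": 0.5,"dy": 0.5,"dz": 0.3,"roll": -1.5,"hand": -1},{"dx": 0.5,"dy": 0.3,"dz": 0.3,"roll": -1.5,"hand": -1},{"dx": 0.3,"dy": 0,"dz": 0.3,"roll": 0,"hand": -1}]'

```text
clock: 10.53
position: [0.4583, 0.1417, 0.2268]
orientation: [-3.121, 0.018, -3.077]
ft_force: [-2.4, -0.2, 1.9]
finger_gap: 0.345
```

```bash
cat > st.py <<'E'
from plant import *
import numpy as np
s=sense();R=lambda v:np.round(v,4)
print(R(s['position']),R(s['ft_force']),R(s['ft_torque']),R(s['orientation']),s["finger_gap"],s["clock"])
m=np.array([.497,.142,.172]);p=s["position"]+[0,0,.005]-m;f=s["ft_force"]+[0,0,2.2]
print("G u,w,y mm",1000*np.array([p[0]*.866+p[2]*.5,-p[0]*.5+p[2]*.866,p[1]]),"Fu,Fw",f[0]*.866+f[2]*.5,-f[0]*.5+f[2]*.866)
E
python3 st.py
```

```text
[0.4583 0.1417 0.2268] [-2.3635 -0.1953  1.8855] [ 0.2557  0.1348 -0.0986] [-3.121   0.0182 -3.0766] 0.3454499063921998 10.5333
G u,w,y mm [-3.60584016 71.09139377 -0.31700062] Fu,Fw -0.004018600765891112 4.7197920005580105
```

Forces relaxed (y about 0, τx 0.26). Now I push along the axis again.

Call:
carry_out --moves '[{"dx": -2,"dy": 0,"dz": 4,"roll": 0,"hand": -1},{"dx": -2,"dy": 0,"dz": 4,"roll": 0,"hand": -1}]'

```text
clock: 10.7
position: [0.4604, 0.1418, 0.2244]
orientation: [-3.121, 0.014, -3.077]
ft_force: [-17.7, -1.5, 24.1]
finger_gap: 0.342
```

```bash
python3 st.py
```

```text
[0.4604 0.1418 0.2244] [-17.6919  -1.5438  24.1348] [-0.205   2.9264 -0.0225] [-3.1209  0.0143 -3.0774] 0.3423329932064648 10.7
G u,w,y mm [-2.98086506 68.0193611  -0.2203594 ] Fu,Fw -2.1537582247327833 31.651862002037507
```

Still over 30 N. I'll release so the lamp can settle in the bore, which is what the brake is for, then back off and look.

Call:
carry_out --moves '[{"dx": 0.5,"dy": 0,"dz": -0.5,"roll": 0,"hand": -1},{"dx": 0.5,"dy": 0,"dz": 0.5,"roll": 0,"hand": -0.1},{"dx": 0.5,"dy": 0,"dz": 0.5,"roll": 0,"hand": -0.1},{"dx": 0.5,"dy": 0,"dz": 0.5,"roll": 0,"hand": 0}]'

```text
clock: 11.03
position: [0.4584, 0.1418, 0.2222]
orientation: [-3.122, 0.014, -3.079]
ft_force: [-0.7, 0.4, -0.4]
finger_gap: 0.49
```

```bash
python3 st.py; python3 look.py s15; python3 - <<'E'
from plant import *
from h import *
T=snapshot("top");crop(T["image"],(140,160,260,250),6,"pics/t15.png")
E
```

```text
[0.4584 0.1418 0.2222] [-0.6525  0.372  -0.426 ] [ 0.0034 -0.0494 -0.0144] [-3.1216  0.0143 -3.0792] 0.48999837697159987 11.0333
G u,w,y mm [-5.84335576 67.14548892 -0.23848272] Fu,Fw 0.32189102047646967 1.862534944974949
[0.45836521 0.14176152 0.22222875] [-3.12159026  0.01427133 -3.07915503] 11.0333 [-0.65253856  0.37198608 -0.42602117] 0.48999837697159987
yellow [(array([222.06, 185.31]), [220, 184, 5, 4, 16]), (array([209.5, 193. ]), [208, 191, 4, 5, 8]), (array([220., 207.]), [219, 206, 3, 3, 7]), (array([235.32, 218.23]), [233, 213, 7, 11, 22])]
G u,w,y mm [-5.84335576 67.14548892 -0.23848272]
```

View pics/s15.png

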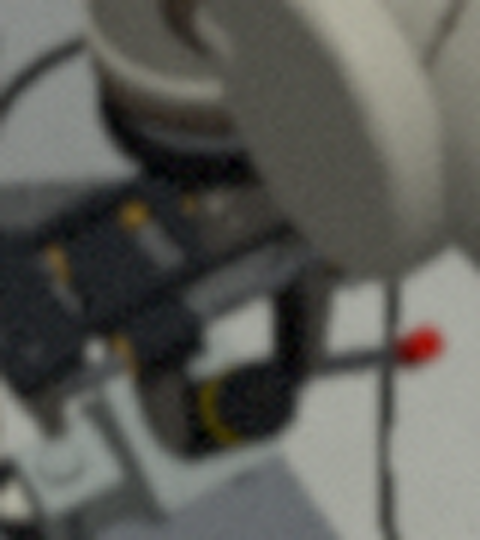

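View pics/t15.png

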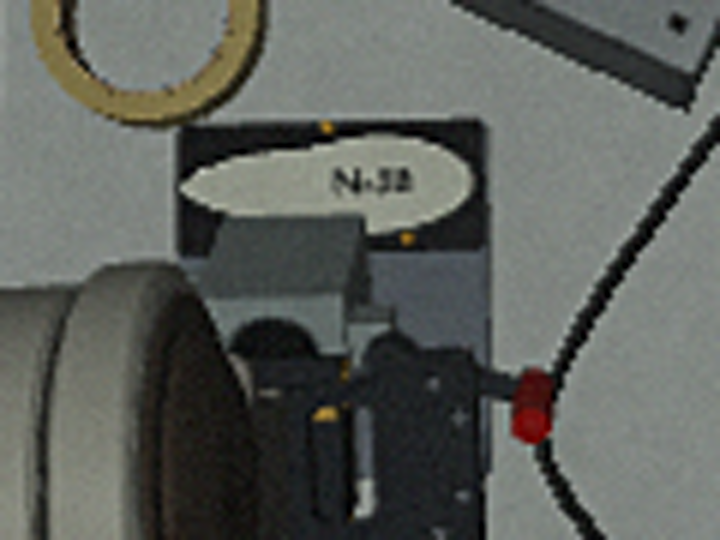

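After the release the lamp settled properly into the bore: tail disc at crop (255,400), band at (215,415). It had been under-tilted in the jaws. I'll regrip lightly at the aligned angle and push along the axis.

Call:
carry_out --newtons 10 --moves '[{"dx": 0.3,"dy": 0,"dz": 0.5,"roll": 0,"hand": -1},{"dx": 0.3,"dy": 0,"dz": 0.5,"roll": 0,"hand": -1},{"dx": 0.3,"dy": 0,"dz": 0.5,"roll": 0,"hand": -1},{"dx": 0.3,"dy": 0,"dz": 0.5,"roll": 0,"hand": -1}]'

```text
clock: 11.47
position: [0.4576, 0.1414, 0.2209]
orientation: [-3.121, 0.015, -3.079]
ft_force: [-0.4, -0.2, 2.4]
finger_gap: 0.344
```

Call:
carry_out --moves '[{"dx": -2,"dy": 0,"dz": 4,"roll": 0,"hand": -1},{"dx": -2,"dy": 0,"dz": 4,"roll": 0,"hand": -1}]'

```text
clock: 11.63
position: [0.4609, 0.1417, 0.2158]
orientation: [-3.121, 0.014, -3.079]
ft_force: [-7.8, -0.0, 11.3]
finger_gap: 0.343
```

```bash
python3 st.py
```

```text
[0.4609 0.1417 0.2158] [-7.79320e+00 -4.30000e-03  1.13256e+01] [-0.1189  1.3356 -0.0477] [-3.1211  0.0142 -3.079 ] 0.3426310172287528 11.6333
G u,w,y mm [-6.8413505  60.33623327 -0.30517902] Fu,Fw 0.01389555194501746 15.609744124960901
```

Call:
carry_out --moves '[{"dx": -2.5,"dy": 0,"dz": 4,"roll": 0,"hand": -1},{"dx": -2.5,"dy": 0,"dz": 4,"roll": 0,"hand": -1},{"dx": -2.5,"dy": 0,"dz": 4,"roll": 0,"hand": -1}]'

```text
clock: 11.88
position: [0.4668, 0.1426, 0.2083]
orientation: [-3.122, 0.011, -3.078]
ft_force: [-7.1, -0.1, 11.2]
finger_gap: 0.339
```

```bash
python3 st.py; python3 look.py s16
```

```text
[0.4668 0.1426 0.2083] [-7.1336 -0.1479 11.1542] [-0.0262  1.376  -0.0181] [-3.1217  0.0106 -3.0784] 0.3386733837072435 11.8833
G u,w,y mm [-5.49718402 50.87167087  0.56962874] Fu,Fw 0.4993824055554823 15.131559179064965
[0.46680227 0.14256963 0.20830809] [-3.12172829  0.0105693  -3.07838664] 11.8833 [-7.13362831 -0.14790335 11.15420904] 0.3386733837072435
yellow [(array([218.73, 187.67]), [215, 185, 8, 6, 33]), (array([211., 193.]), [210, 191, 3, 5, 7]), (array([221.33, 207.5 ]), [220, 206, 4, 4, 6])]
G u,w,y mm [-5.49718402 50.87167087  0.56962874]
```

View pics/s16.png

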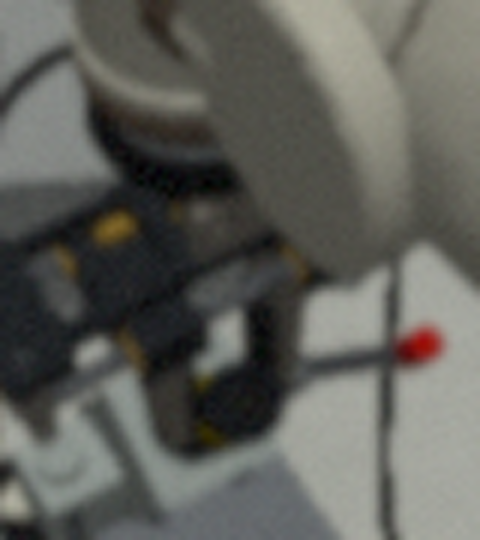

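The tail disc moved from (255,400) to (240,395), so the lamp is sliding in at about 13 N. Continuing.

Call:
carry_out --moves '[{"dx": -2.5,"dy": 0,"dz": 4.5,"roll": 0,"hand": -1},{"dx": -2.5,"dy": 0,"dz": 4.5,"roll": 0,"hand": -1},{"dx": -2.5,"dy": -0.3,"dz": 4.5,"roll": 0,"hand": -1}]'

```text
clock: 12.18
position: [0.4732, 0.1433, 0.1989]
orientation: [-3.123, 0.008, -3.078]
ft_force: [-8.2, 0.2, 9.9]
finger_gap: 0.345
```

```bash
python3 st.py; python3 look.py s17
```

```text
[0.4732 0.1433 0.1989] [-8.2054  0.2263  9.9067] [ 0.1     1.3678 -0.0371] [-3.1227  0.0075 -3.0777] 0.34516044792698486 12.1833
G u,w,y mm [-4.67856531 39.51701404  1.32290951] Fu,Fw -1.0525446661009328 14.58715509129824
[0.47318881 0.14332291 0.19888385] [-3.12265809  0.00754025 -3.07772822] 12.1833 [-8.20544227  0.22633721  9.90673667] 0.34516044792698486
yellow [(array([217.23, 188.13]), [214, 186, 7, 6, 31]), (array([219.71, 207.57]), [218, 206, 4, 5, 7])]
G u,w,y mm [-4.67856531 39.51701404  1.32290951]
```

View pics/s17.png

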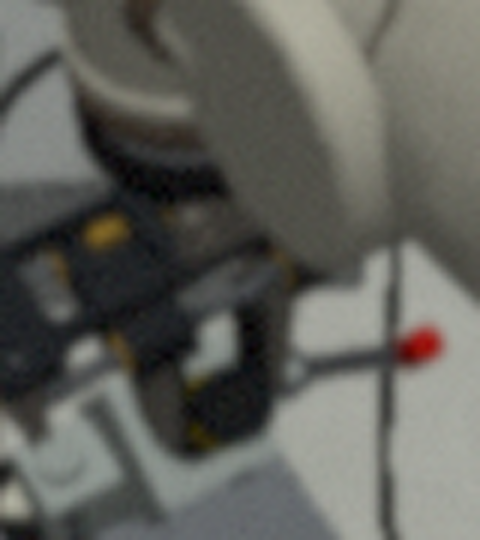

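Call:
carry_out --moves '[{"dx": -2.5,"dy": 0,"dz": 4.5,"roll": 0,"hand": -1},{"dx": -2.5,"dy": 0,"dz": 4.5,"roll": 0,"hand": -1}]'

```text
clock: 12.4
position: [0.4775, 0.1438, 0.1923]
orientation: [-3.123, 0.006, -3.077]
ft_force: [-6.4, -1.4, 11.5]
finger_gap: 0.345
```

```bash
python3 st.py
```

```text
[0.4775 0.1438 0.1923] [-6.4304 -1.4021 11.5314] [-0.1759  1.3854 -0.0742] [-3.1228  0.0055 -3.0775] 0.345357721637428 12.4
G u,w,y mm [-4.23134045 31.60936964  1.75545186] Fu,Fw 1.296997392767075 15.106561613972062
```

Releasing with a moderate opening, to stay clear of the pivot, then rising straight up.

Call:
carry_out --moves '[{"dx": 0.5,"dy": 0,"dz": 0,"roll": 0,"hand": 0},{"dx": 0.3,"dy": 0,"dz": 0.5,"roll": 0,"hand": 0},{"dx": 0.3,"dy": 0,"dz": 0,"roll": 0,"hand": 0},{"dx": 3,"dy": 0,"dz": -12,"roll": 0,"hand": 0},{"dx": 5,"dy": 0,"dz": -20,"roll": 0,"hand": 0},{"dx": 5,"dy": 0,"dz": -25,"roll": 0,"hand": 0},{"dx": 0,"dy": 0,"dz": -25,"roll": 0,"hand": 0},{"dx": 0,"dy": 0,"dz": -10,"roll": 0,"hand": 0}]'

```text
clock: 13.07
position: [0.4589, 0.1445, 0.2851]
orientation: [-3.123, -0.003, -3.078]
ft_force: [0.8, -0.1, 0.4]
finger_gap: 0.502
```

```bash
python3 st.py; python3 look.py s18; python3 - <<'E'
from plant import *
from h import *
T=snapshot("top");crop(T["image"],(140,160,260,250),6,"pics/t18.png")
E
```

```text
[0.4589 0.1445 0.2851] [ 0.7808 -0.1479  0.3905] [-0.0206 -0.0054 -0.0191] [-3.1235e+00 -3.0000e-03 -3.0777e+00] 0.5018337525045262 13.0667
G u,w,y mm [ 26.02228654 121.3548443    2.54027534] Fu,Fw 1.9714358877898048 1.853022104878388
[0.4588562  0.14454028 0.28510964] [-3.12347894e+00 -2.95843819e-03 -3.07768567e+00] 13.0667 [ 0.78078678 -0.1478613   0.39054907] 0.5018337525045262
yellow [(array([218.2 , 164.27]), [217, 162, 4, 5, 15]), (array([216.29, 188.64]), [214, 186, 5, 7, 14]), (array([230.78, 219.61]), [229, 215, 6, 10, 18])]
G u,w,y mm [ 26.02228654 121.3548443    2.54027534]
```

View pics/s18.png

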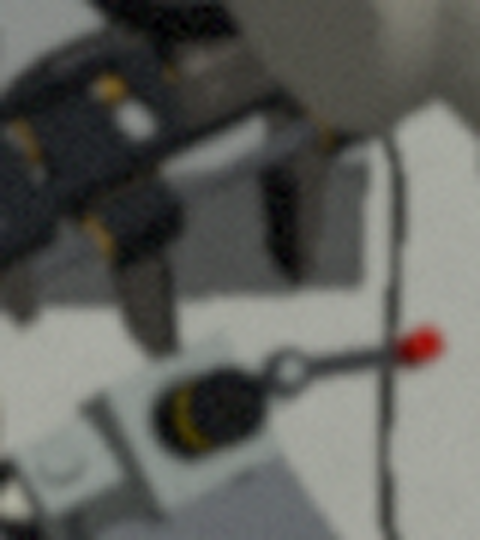

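View pics/t18.png

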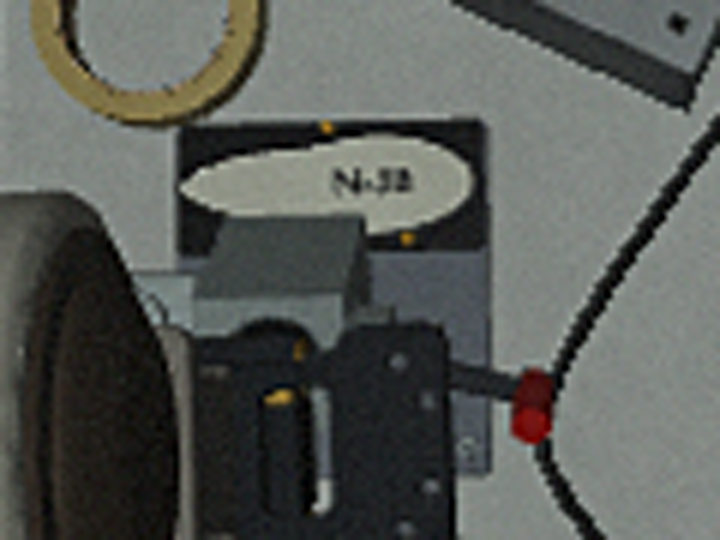

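Call:
carry_out --newtons 20 --moves '[{"dx": 0,"dy": -1,"dz": 1,"roll": 0,"hand": -1},{"dx": 0,"dy": 0,"dz": 1,"roll": 0,"hand": -1},{"dx": 0,"dy": 0,"dz": 1,"roll": 0,"hand": -1},{"dx": 0,"dy": 0,"dz": 1,"roll": 0,"hand": -1},{"dx": 0,"dy": 0,"dz": 1,"roll": 0,"hand": -1},{"dx": 0,"dy": 0,"dz": 1,"roll": 0,"hand": -1}]'

```text
clock: 13.67
position: [0.4564, 0.143, 0.2706]
orientation: [-3.124, -0.013, -3.078]
ft_force: [-0.1, -1.5, 0.1]
finger_gap: 0.088
```

```bash
python3 st.py; python3 -c "
from h import *;import pickle
S,T=pickle.load(open('cal.pkl','rb'))
o=lambda x,y:((x+.5)/6-.5+200,(y+.5)/6-.5+150)
for z in (.215,.222,.228,.234):
  P=plane(S,o(222,405),z); p=P-[.497,.142,.172]; print(P, 'u,w',p[0]*.866+p[2]*.5,-p[0]*.5+p[2]*.866)
"
```

```text
[0.4564 0.143  0.2706] [-0.0924 -1.455   0.0757] [0.0176 0.0001 0.0183] [-3.1236 -0.0134 -3.078 ] 0.08753404377552375 13.6667
G u,w,y mm [ 16.62435834 109.97227793   0.97520613] Fu,Fw 1.0577819626940177 2.0169275351494655
[0.47143613 0.14054015 0.215     ] u,w -0.000638314998213322 0.05001993706594301
[0.46734952 0.14251884 0.222     ] u,w -0.0006773183772932172 0.058125241557328636
[0.46384671 0.14421487 0.228     ] u,w -0.0007107498450759919 0.06507264540708775
[0.4603439  0.14591089 0.234     ] u,w -0.0007441813128586591 0.07202004925684694
```

Call:
carry_out --moves '[{"dx": 1,"dy": -1,"dz": 8,"roll": 0,"hand": -1},{"dx": 0.5,"dy": 0,"dz": 8,"roll": 0,"hand": -1},{"dx": 0,"dy": 0,"dz": 3,"roll": 0,"hand": -1}]'

```text
clock: 13.92
position: [0.4544, 0.1414, 0.2492]
orientation: [-3.124, -0.014, -3.078]
ft_force: [0.4, 0.5, -0.0]
finger_gap: 0.009
```

```bash
python3 st.py; python3 look.py s19
```

```text
[0.4544 0.1414 0.2492] [ 0.4219  0.482  -0.0006] [ 0.0037 -0.0086 -0.0223] [-3.1236 -0.0143 -3.078 ] 0.008702265080163417 13.9167
G u,w,y mm [ 4.1737644  92.45489473 -0.62322907] Fu,Fw 1.4650886279618154 1.693710532848902
[0.45438516 0.14137677 0.24915644] [-3.12357675 -0.01434501 -3.07795391] 13.9167 [ 0.42193005  0.48195937 -0.00060559] 0.008702265080163417
yellow [(array([216.59, 179.63]), [210, 175, 14, 10, 78]), (array([230.69, 195.62]), [229, 193, 4, 6, 13]), (array([230.71, 219.82]), [229, 215, 5, 10, 17])]
G u,w,y mm [ 4.1737644  92.45489473 -0.62322907]
```

View pics/s19.png

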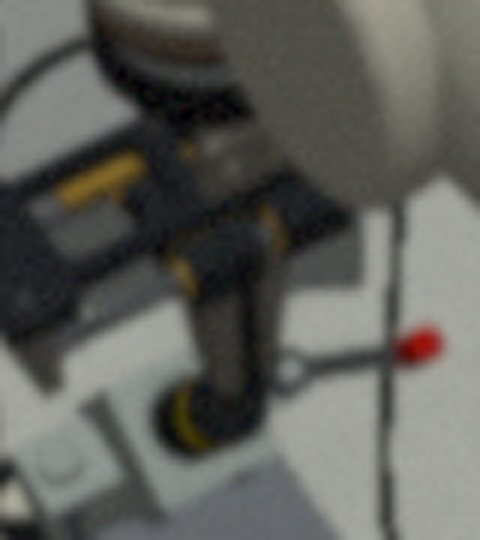

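The shut fingertips are over the tail centre (crop (225,400)). I push along the bore axis.

Call:
carry_out --moves '[{"dx": -2,"dy": 0,"dz": 4,"roll": 0,"hand": -1},{"dx": -2,"dy": 0,"dz": 4,"roll": 0,"hand": -1},{"dx": -2.5,"dy": 0,"dz": 4.5,"roll": 0,"hand": -1}]'

```text
clock: 14.22
position: [0.4609, 0.1416, 0.2356]
orientation: [-3.124, -0.014, -3.078]
ft_force: [-0.5, -0.4, 0.4]
finger_gap: 0.003
```

```bash
python3 st.py
```

```text
[0.4609 0.1416 0.2356] [-0.4859 -0.4396  0.4001] [0.0435 0.0243 0.0053] [-3.1235 -0.0143 -3.0779] 0.0030024070235895313 14.2167
G u,w,y mm [ 3.03313923 77.42736574 -0.43798366] Fu,Fw 0.8792675971089685 2.4946299282360247
```

Call:
carry_out --moves '[{"dx": -2,"dy": 0,"dz": 4,"roll": 0,"hand": -1},{"dx": -2,"dy": 0,"dz": 4,"roll": 0,"hand": -1}]'

```text
clock: 14.38
position: [0.4655, 0.1417, 0.2266]
orientation: [-3.124, -0.014, -3.078]
ft_force: [-0.3, 0.2, 0.1]
finger_gap: 0.009
```

```bash
cat >> st.py <<'E'
t=s["position"]+[.010,0,-.014]-m
print("tip edge u,w mm",1000*np.array([t[0]*.866+t[2]*.5,-t[0]*.5+t[2]*.866]))
E
python3 st.py
```

```text
[0.4655 0.1417 0.2266] [-0.3047  0.2073  0.073 ] [0.0427 0.0777 0.005 ] [-3.1235 -0.014  -3.078 ] 0.009278502971780345 14.3833
G u,w,y mm [ 2.51513514 67.40719765 -0.31914829] Fu,Fw 0.872622539682682 2.1208143337336343
tip edge u,w mm [ 1.67513514 45.95319765]
```

```bash
python3 look.py s20;python3 - <<'E'
from plant import *
from h import *
T=snapshot("top");crop(T["image"],(140,160,260,250),6,"pics/t20.png")
E
```

```text
[0.46547312 0.14168085 0.22663482] [-3.12354423 -0.01399011 -3.07795495] 14.3833 [-0.30472946  0.20729503  0.0730365 ] 0.009278502971780345
yellow [(array([214.95, 182.78]), [208, 179, 15, 9, 74]), (array([243.5, 193. ]), [243, 192, 2, 3, 4]), (array([227.67, 197.89]), [226, 196, 4, 6, 9]), (array([230.71, 219.35]), [229, 215, 5, 10, 17])]
G u,w,y mm [ 2.51513514 67.40719765 -0.31914829]
```

View pics/s20.png

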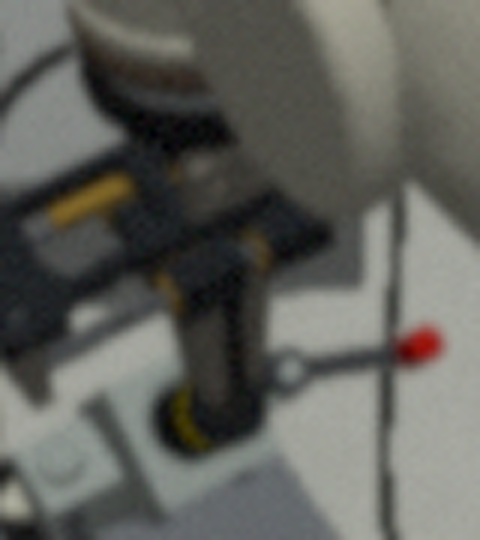

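View pics/t20.png

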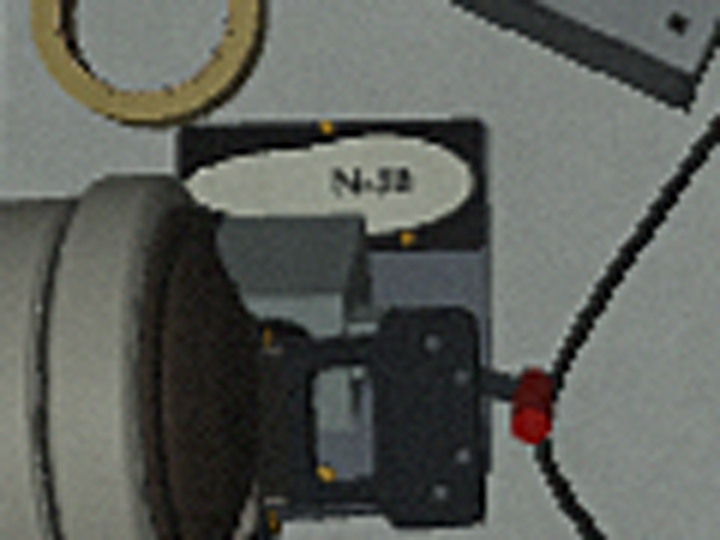

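Call:
carry_out --moves '[{"dx": -1.5,"dy": 0,"dz": 2.5,"roll": 0,"hand": -1},{"dx": -1.5,"dy": 0,"dz": 2.5,"roll": 0,"hand": -1}]'

```text
clock: 14.65
position: [0.4681, 0.142, 0.2227]
orientation: [-3.124, -0.015, -3.078]
ft_force: [-5.7, 0.8, 11.9]
finger_gap: 0.009
```

```bash
python3 st.py
```

```text
[0.4681 0.142  0.2227] [-5.7068  0.7733 11.868 ] [0.0681 1.0172 0.0089] [-3.1239 -0.0151 -3.0778] 0.009141459457280026 14.65
G u,w,y mm [ 2.82350311e+00  6.26329913e+01 -1.75420192e-02] Fu,Fw 2.0919456956032754 15.036270223885909
tip edge u,w mm [ 1.98350311 41.17899126]
```

Contact at about 13 N axial, so the tail is about 43 mm out of the rim. I push about 17 mm, then measure.

Call:
carry_out --moves '[{"dx": -2.2,"dy": 0,"dz": 3.8,"roll": 0,"hand": -1},{"dx": -2.2,"dy": 0,"dz": 3.8,"roll": 0,"hand": -1},{"dx": -2.2,"dy": 0,"dz": 3.8,"roll": 0,"hand": -1},{"dx": -2.2,"dy": 0,"dz": 3.8,"roll": 0,"hand": -1}]'

```text
clock: 14.98
position: [0.4758, 0.1423, 0.2167]
orientation: [-3.122, -0.016, -3.077]
ft_force: [-10.8, -1.8, 12.0]
finger_gap: 0.003
```

```bash
python3 st.py; python3 look.py s21
```

```text
[0.4758 0.1423 0.2167] [-10.7826  -1.8048  11.9547] [-0.251   1.7247 -0.0069] [-3.1224 -0.0164 -3.0767] 0.003003668679914177 14.9833
G u,w,y mm [ 6.45972808 53.64021072  0.28903559] Fu,Fw -2.260385633103107 17.649255488309073
tip edge u,w mm [ 5.61972808 32.18621072]
[0.47577309 0.14228904 0.21668447] [-3.12240206 -0.01639778 -3.07668916] 14.9833 [-10.78259614  -1.80476347  11.95468524] 0.003003668679914177
yellow [(array([212.73, 182.48]), [206, 178, 14, 9, 71]), (array([238.5 , 187.83]), [237, 187, 4, 3, 6]), (array([225.08, 196.75]), [223, 195, 5, 5, 12])]
G u,w,y mm [ 6.45972808 53.64021072  0.28903559]
```

View pics/s21.png

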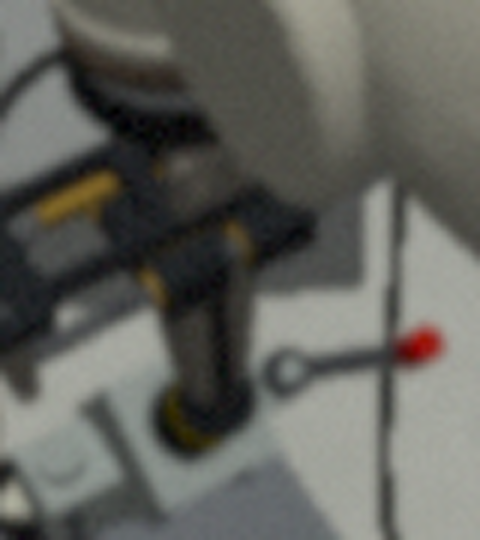

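Call:
carry_out --moves '[{"dx": -0.5,"dy": 0,"dz": 5,"roll": 0,"hand": -1},{"dx": -1.3,"dy": 0,"dz": 5,"roll": 0,"hand": -1},{"dx": -1.3,"dy": 0,"dz": 5,"roll": 0,"hand": -1}]'

```text
clock: 15.28
position: [0.4796, 0.1427, 0.2081]
orientation: [-3.123, -0.013, -3.076]
ft_force: [-6.8, -0.8, 13.1]
finger_gap: 0.004
```

```bash
python3 st.py
```

```text
[0.4796 0.1427 0.2081] [-6.8145 -0.8452 13.0565] [-0.1065  1.2576 -0.0277] [-3.1225 -0.013  -3.0759] 0.004377594007171481 15.2833
G u,w,y mm [ 5.5031491  44.2650599   0.74388073] Fu,Fw 1.7268634573024348 16.61942127143741
tip edge u,w mm [ 4.6631491 22.8110599]
```

Let me move clear to measure the depth from above.

Call:
carry_out --moves '[{"dx": 0,"dy": 0,"dz": -25,"roll": 0,"hand": -1},{"dx": 0,"dy": -10,"dz": -25,"roll": 0,"hand": -1},{"dx": 5,"dy": -35,"dz": 0,"roll": 0,"hand": -1},{"dx": 5,"dy": -38,"dz": 0,"roll": 0,"hand": -1},{"dx": 5,"dy": -38,"dz": 0,"roll": 0,"hand": -1},{"dx": 0,"dy": -38,"dz": 0,"roll": 0,"hand": -1},{"dx": 0,"dy": -20,"dz": 0,"roll": 0,"hand": -1},{"dx": 0,"dy": 0,"dz": 0,"roll": 0,"hand": -1}]'

```text
clock: 15.95
position: [0.4786, -0.0418, 0.2664]
orientation: [-3.12, -0.007, -3.069]
ft_force: [0.9, 0.3, 0.6]
finger_gap: 0.003
```

```bash
python3 st.py; python3 - <<'E'
from plant import *
from h import *
import pickle
S=snapshot("scene");T=snapshot("top");pickle.dump((S,T),open("m1.pkl","wb"))
crop(T["image"],(155,180,245,245),8,"pics/t22.png");crop(S["image"],(200,190,270,250),8,"pics/s22.png")
E
```

```text
[ 0.4786 -0.0418  0.2664] [0.873  0.2622 0.5641] [0.0434 0.0223 0.0319] [-3.1195 -0.0072 -3.069 ] 0.002508154504078347 15.95
G u,w,y mm [  33.76124607   95.30259638 -183.84263348] Fu,Fw 2.1380769265152404 1.9572388888799703
tip edge u,w mm [32.92124607 73.84859638]
```

View pics/t22.png

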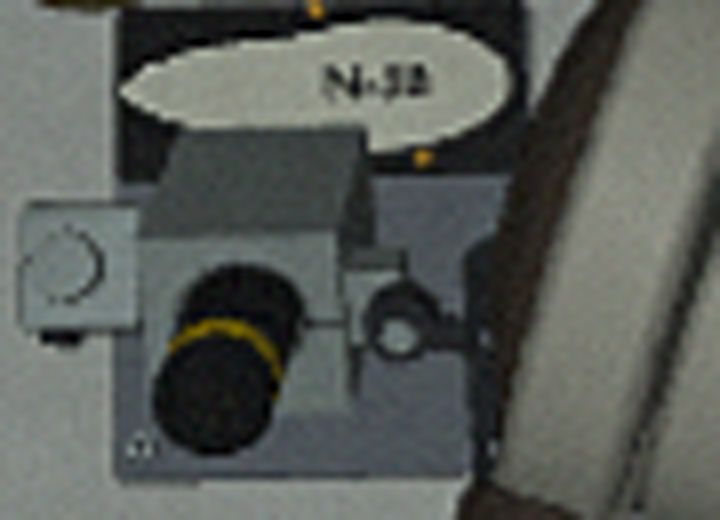

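View pics/s22.png

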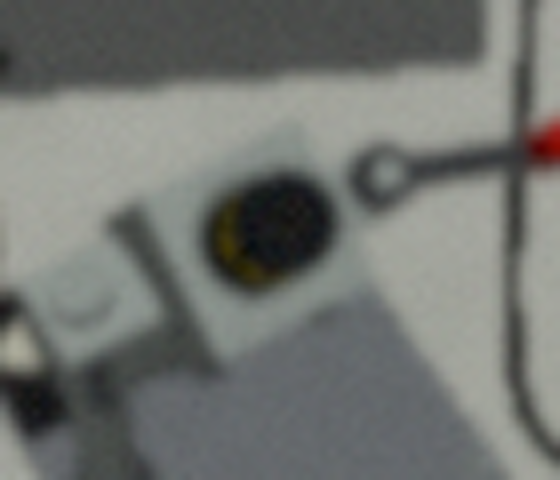

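```bash
cat > depth.py <<'E'
from h import *
import sys
# usage: depth(T, pixel_tail(orig), mouth, yaw)
def depth(T,px,m,yaw):
    a=np.array([-.5*np.cos(yaw),-.5*np.sin(yaw),.866]);o,d=ray(T,px)
    t=np.linalg.lstsq(np.c_[a,-d],o-m,rcond=None)[0]
    return t[0]*1000, np.linalg.norm(m+t[0]*a-(o+t[1]*d))*1000
E
python3 - <<'E'
from depth import *
import pickle
S,T=pickle.load(open("m1.pkl","rb"))
o=lambda x,y:((x+.5)/8-.5+155,(y+.5)/8-.5+180)
for m in ([.497,.142,.172],[.4958,.1423,.172],[.4976,.1418,.1706]):
  m=np.array(m);print(m,"tail",depth(T,o(214,392),m,.025))
  a=np.array([-.5,-.0125,.866])
  # projected rim circle + axis marks
for w in (0,16,20,30,35,40,43):
  print(w,((proj(T,[np.array([.497,.142,.172])+a*w/1e3])-[155,180]+.5)*8-.5).round(0))
m=np.array([.497,.142,.172]);u=np.array([.866,.02,.5])
print("far rim",((proj(T,[m+u*.0175,m+u*.0205,m+u*.016+a*.0,m+u*.016+a*.01,m+u*.016+a*.02])-[155,180]+.5)*8-.5).round(0))
E
```

```text
[0.497 0.142 0.172] tail (np.float64(42.25455150289356), np.float64(1.2940106171676626))
[0.4958 0.1423 0.172 ] tail (np.float64(39.834282749866986), np.float64(1.3464449729577617))
[0.4976 0.1418 0.1706] tail (np.float64(43.599387112055304), np.float64(1.5600771285058952))
0 [[243. 319.]]
16 [[234. 346.]]
20 [[232. 353.]]
30 [[226. 371.]]
35 [[223. 380.]]
40 [[220. 389.]]
43 [[218. 395.]]
far rim [[237. 263.]
 [237. 254.]
 [238. 268.]
 [232. 285.]
 [227. 302.]]
```

```bash
python3 - <<'E'
from depth import *
import pickle
S,T=pickle.load(open("m1.pkl","rb"))
o=lambda x,y:((x+.5)/8-.5+155,(y+.5)/8-.5+180)
os=lambda x,y:((x+.5)/8-.5+200,(y+.5)/8-.5+190)
for a,b in(((275,225),(214,396)),((275,225),(216,400)),((272,228),(214,392))):
  P,e=tri(S,os(*a),T,o(*b)); p=P-[.497,.142,.172];print(P,e,"u,w",p[0]*.866+p[2]*.5,-p[0]*.5+p[2]*.866)
print("TCP-tip proj in s20 crop",(proj(S,[[.4655,.1417,.2126]])-[200,150]+.5)*6-.5)
# yellow band mask in top
h=cv2.cvtColor(T["image"],cv2.COLOR_BGR2HSV);print(blobs(T["image"],"yellow",(165,205,200,240),3))
E
```

```text
[0.47601511 0.14384158 0.20827448] 0.002694281046973969 u,w -3.567344572964759e-05 0.04190614960511973
[0.47528259 0.1436055  0.20888158] 0.003781150710224561 u,w -0.0003664876492865399 0.04279814818346523
[0.47710843 0.14436337 0.20557935] 0.002693533678137994 u,w -0.00043642550472624067 0.03902550016981274
TCP-tip proj in s20 crop [[226.83287406 420.84048992]]
[(array([183.35, 221.73]), [176, 220, 14, 7, 26])]
```

Both views put the tail at (0.476, 0.1435, 0.208), about 41.5 mm out of the rim. Against my pushing poses, contact is effectively at TCP level. I return for a second push and check this.

Call:
carry_out --moves '[{"dx": 0,"dy": 30,"dz": 0,"roll": 0,"hand": -1},{"dx": 0,"dy": 36,"dz": 0,"roll": 1,"hand": -1},{"dx": 0,"dy": 36,"dz": 0,"roll": 1,"hand": -1},{"dx": 0,"dy": 36,"dz": 0,"roll": 0,"hand": -1},{"dx": 0,"dy": 22,"dz": 0,"roll": 0,"hand": -1},{"dx": 0,"dy": 8,"dz": 0,"roll": 0,"hand": -1},{"dx": 0,"dy": 0,"dz": 0,"roll": 0,"hand": -1}]'

```text
clock: 16.63
position: [0.4652, 0.146, 0.2621]
orientation: [-3.126, -0.007, -3.096]
ft_force: [0.1, -0.1, 0.7]
finger_gap: 0.008
```

```bash
sed -i 's/t=s\["position"\].*/t=s["position"]-m/; s/tip edge/TCP/' st.py; python3 st.py
```

```text
[0.4652 0.146  0.2621] [ 0.1245 -0.0875  0.7073] [ 0.0121 -0.0111  0.0265] [-3.1255 -0.0073 -3.0956] 0.008344392676681621 16.6333
G u,w,y mm [20.03119026 98.1957307   3.96007522] Fu,Fw 1.5614756203659081 2.4554194465938832
TCP u,w mm [17.53119026 93.8657307 ]
```

Call:
carry_out --moves '[{"dx": -1,"dy": -2,"dz": 12,"roll": 0,"hand": -1},{"dx": -1,"dy": -1,"dz": 12,"roll": 0,"hand": -1},{"dx": -1,"dy": 0,"dz": 6,"roll": 0,"hand": -1},{"dx": -1,"dy": 0,"dz": 4,"roll": 0,"hand": -1}]'

```text
clock: 16.97
position: [0.4686, 0.1441, 0.2251]
orientation: [-3.125, -0.007, -3.091]
ft_force: [-0.2, 0.3, 0.4]
finger_gap: -0.002
```

```bash
python3 st.py; python3 - <<'E'
from plant import *
from h import *
S=snapshot("scene");crop(S["image"],(205,185,265,240),10,"pics/s23.png")
P=sense()["position"];print((proj(S,[P,P-[0,0,.014]])-[205,185]+.5)*10)
E
```

```text
[0.4686 0.1441 0.2251] [-0.194   0.2909  0.3723] [-0.0015 -0.012  -0.0408] [-3.1255 -0.0066 -3.0911] -0.0016633717615432296 16.9667
G u,w,y mm [ 4.46181517 64.54998189  2.11786678] Fu,Fw 1.1181794565507686 2.324595848199027
TCP u,w mm [ 1.96181517 60.21998189]
[[313.77557138 320.8927392 ]
 [315.60088937 353.69405323]]
```

View pics/s23.png

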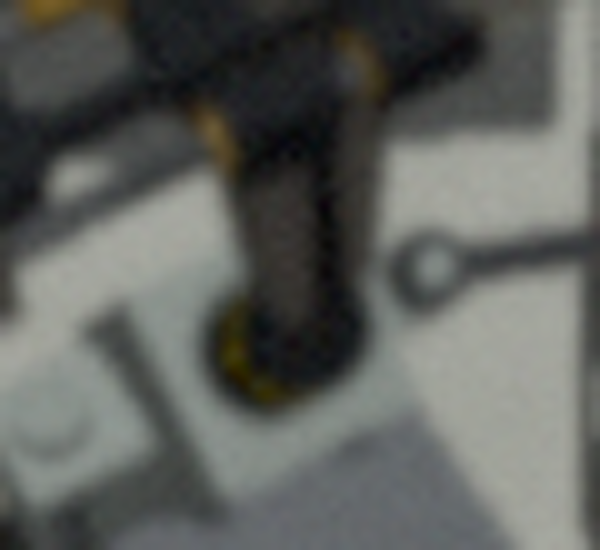

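Call:
carry_out --moves '[{"dx": -1,"dy": -1,"dz": 3,"roll": 0,"hand": -1},{"dx": -1.5,"dy": 0,"dz": 3,"roll": 0,"hand": -1}]'

```text
clock: 17.18
position: [0.4708, 0.1417, 0.2172]
orientation: [-3.125, -0.009, -3.094]
ft_force: [0.3, -1.6, -0.2]
finger_gap: 0.007
```

```bash
python3 st.py
```

```text
[0.4708 0.1417 0.2172] [ 0.2623 -1.5686 -0.1837] [ 0.0606  0.0242 -0.0095] [-3.1253 -0.0093 -3.0937] 0.007298093408381805 17.1833
G u,w,y mm [ 2.42672467 56.60862137 -0.30411056] Fu,Fw 1.2352457650498636 1.6149670014884003
TCP u,w mm [-0.07327533 52.27862137]
```

Call:
carry_out --moves '[{"dx": -1.5,"dy": 0,"dz": 2.5,"roll": 0,"hand": -1},{"dx": -1.5,"dy": 0,"dz": 2,"roll": 0,"hand": -1}]'

```text
clock: 17.35
position: [0.4744, 0.1409, 0.2122]
orientation: [-3.125, -0.009, -3.095]
ft_force: [0.2, 0.0, 0.8]
finger_gap: 0.005
```

```bash
python3 st.py
```

```text
[0.4744 0.1409 0.2122] [0.248  0.028  0.7667] [ 0.0155 -0.0615 -0.0263] [-3.1252 -0.0091 -3.0953] 0.0050808823133529305 17.35
G u,w,y mm [ 3.00623169 50.4764897  -1.0591228 ] Fu,Fw 1.6981274209833876 2.445108467549044
TCP u,w mm [ 0.50623169 46.1464897 ]
```

Contact is at TCP level indeed (fingertips end near there in the picture too). Pushing on.

Call:
carry_out --moves '[{"dx": -1.5,"dy": 0.5,"dz": 4,"roll": 0,"hand": -1},{"dx": -1.5,"dy": 0.5,"dz": 4.5,"roll": 0,"hand": -1},{"dx": -1.5,"dy": 0,"dz": 4.5,"roll": 0,"hand": -1}]'

```text
clock: 17.6
position: [0.4801, 0.1415, 0.2025]
orientation: [-3.125, -0.007, -3.096]
ft_force: [-6.3, -0.8, 14.1]
finger_gap: 0.005
```

```bash
python3 st.py
```

```text
[0.4801 0.1415 0.2025] [-6.2838 -0.7715 14.0627] [-0.0554  1.1895  0.0416] [-3.1246 -0.0069 -3.0959] 0.005055293449633956 17.6
G u,w,y mm [ 3.07704606 39.22482119 -0.46343169] Fu,Fw 2.6895808204189056 17.22534050875535
TCP u,w mm [ 0.57704606 34.89482119]
```

Call:
carry_out --moves '[{"dx": -1.5,"dy": 0,"dz": 5,"roll": 0,"hand": -1},{"dx": -1.5,"dy": 0,"dz": 5,"roll": 0,"hand": -1},{"dx": -1.5,"dy": 0,"dz": 5,"roll": 0,"hand": -1}]'

```text
clock: 17.85
position: [0.4852, 0.1417, 0.1941]
orientation: [-3.124, -0.005, -3.095]
ft_force: [-7.8, -1.2, 13.7]
finger_gap: 0.007
```

```bash
python3 st.py
```

```text
[0.4852 0.1417 0.1941] [-7.7776 -1.2098 13.7054] [-0.1377  1.3901 -0.0446] [-3.1239 -0.0051 -3.0952] 0.007399868447195522 17.85
G u,w,y mm [ 3.33634381 29.34955384 -0.2853461 ] Fu,Fw 1.2172767131596904 17.66290340943508
TCP u,w mm [ 0.83634381 25.01955384]
```

Call:
carry_out --moves '[{"dx": -1.5,"dy": 0,"dz": 4.5,"roll": 0,"hand": -1},{"dx": 0,"dy": 0,"dz": -15,"roll": 0,"hand": -1},{"dx": 0,"dy": 0,"dz": -30,"roll": 0,"hand": -1},{"dx": 0,"dy": -20,"dz": -20,"roll": 0,"hand": -1},{"dx": 0,"dy": -38,"dz": 0,"roll": 0,"hand": -1},{"dx": 0,"dy": -38,"dz": 0,"roll": 0,"hand": -1},{"dx": 0,"dy": -38,"dz": 0,"roll": 0,"hand": -1},{"dx": 0,"dy": -38,"dz": 0,"roll": 0,"hand": -1}]'

```text
clock: 18.52
position: [0.4969, -0.0283, 0.2634]
orientation: [-3.124, -0.002, -3.081]
ft_force: [0.2, 0.1, -0.4]
finger_gap: 0.002
```

```bash
python3 st.py; cat > meas.py <<'E'
import sys,pickle
from plant import *
from h import *
S=snapshot("scene");T=snapshot("top");pickle.dump((S,T),open("m.pkl","wb"))
n=sys.argv[1]
crop(T["image"],(165,195,215,240),14,f"pics/t{n}.png");crop(S["image"],(205,195,260,245),12,f"pics/s{n}.png")
E
python3 meas.py 24
```

```text
[ 0.4969 -0.0283  0.2634] [ 0.2459  0.1035 -0.3659] [ 0.0439  0.007  -0.0839] [-3.1239e+00 -1.9000e-03 -3.0813e+00] 0.0023066974591453393 18.5167
G u,w,y mm [  48.08104101   83.54783049 -170.31352535] Fu,Fw 1.1300108137433094 1.465388398499032
TCP u,w mm [45.58104101 79.21783049]
```

View pics/t24.png

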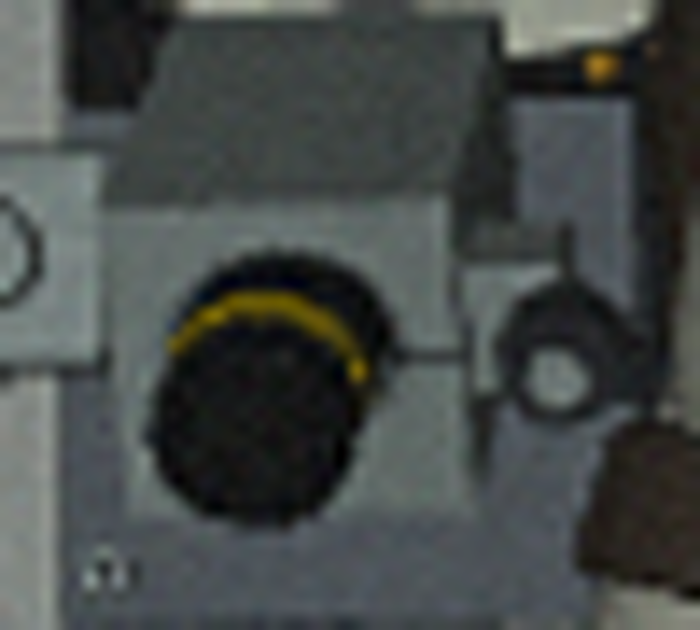

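View pics/s24.png

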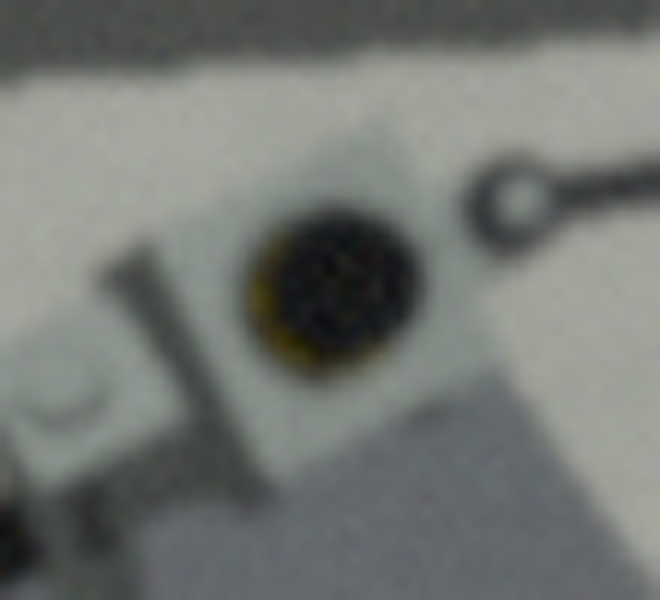

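```bash
cat > pred.py <<'E'
import pickle
from h import *
S,T=pickle.load(open("m.pkl","rb"))
def ext(m,yaw,w,r):
    c,s=np.cos(yaw),np.sin(yaw)
    a=np.array([-.5*c,-.5*s,.866]);u=np.array([.866*c,.866*s,.5]);y=np.array([-s,c,0])
    t=np.linspace(0,2*np.pi,181)[:,None]
    P=m+a*w/1e3+r/1e3*(np.cos(t)*u+np.sin(t)*y)
    q=(proj(T,P)-[165,195]+.5)*14-.5
    return [round(float(v)) for v in (q[:,0].min(),q[:,0].max(),q[:,1].min(),q[:,1].max())]
if __name__=="__main__":
  for m in ([.497,.142,.172],[.4958,.1423,.172]):
    m=np.array(m);print(m,"rim35",ext(m,.025,-3,17.5),"rim41",ext(m,.025,0,20.5))
    for wt in (18,21,24,27): print(wt,"disc",ext(m,.025,wt,16),"band12",ext(m,.025,wt-12,16),"band20",ext(m,.025,wt-20,16))
E
python3 pred.py
```

```text
[0.497 0.142 0.172] rim35 [178, 397, 243, 436] rim41 [156, 413, 235, 461]
18 disc [165, 370, 312, 492] band12 [178, 380, 277, 455] band20 [186, 387, 254, 431]
21 disc [162, 367, 321, 501] band12 [175, 378, 286, 464] band20 [183, 384, 263, 440]
24 disc [158, 365, 330, 511] band12 [171, 375, 294, 473] band20 [180, 382, 271, 449]
27 disc [155, 362, 339, 521] band12 [168, 373, 303, 483] band20 [177, 379, 280, 458]
[0.4958 0.1423 0.172 ] rim35 [176, 395, 250, 444] rim41 [154, 411, 242, 469]
18 disc [163, 368, 320, 500] band12 [176, 378, 285, 463] band20 [184, 385, 262, 438]
21 disc [159, 365, 329, 509] band12 [173, 376, 293, 472] band20 [181, 382, 270, 447]
24 disc [156, 363, 338, 519] band12 [169, 373, 302, 481] band20 [178, 380, 279, 457]
27 disc [153, 360, 347, 528] band12 [166, 371, 311, 490] band20 [175, 377, 288, 466]
```

The top view shows the band fully outside the rim: band arc at crop y 290–318, hole top at 249. That puts the tail about 27 mm out, so about 11 mm remains. I return and push in two stages.

Call:
carry_out --moves '[{"dx": 2,"dy": 30,"dz": 0,"roll": 0,"hand": -1},{"dx": 2,"dy": 36,"dz": 0,"roll": 1,"hand": -1},{"dx": 2,"dy": 36,"dz": 0,"roll": 1,"hand": -1},{"dx": 2,"dy": 34,"dz": 0,"roll": 0,"hand": -1},{"dx": 2,"dy": 14,"dz": 4,"roll": 0,"hand": -1},{"dx": 0,"dy": 4,"dz": 8,"roll": 0,"hand": -1},{"dx": 0,"dy": 0,"dz": 6,"roll": 0,"hand": -1}]'

```text
clock: 19.2
position: [0.4826, 0.1291, 0.2416]
orientation: [-3.125, 0.002, -3.132]
ft_force: [0.2, 0.2, 0.1]
finger_gap: 0.012
```

```bash
python3 st.py
```

```text
[0.4826 0.1291 0.2416] [0.1792 0.175  0.1295] [ 0.0064 -0.0709 -0.0533] [-3.1246e+00  1.9000e-03 -3.1323e+00] 0.012214130898076445 19.2
G u,w,y mm [ 24.82248312  71.80397741 -12.93854208] Fu,Fw 1.3199188687472374 1.9277013471244568
TCP u,w mm [22.32248312 67.47397741]
```

Call:
carry_out --moves '[{"dx": 1,"dy": 8,"dz": 2,"roll": 0,"hand": -1},{"dx": 1,"dy": 4,"dz": 12,"roll": 0,"hand": -1},{"dx": 0.5,"dy": 0.5,"dz": 12,"roll": 0,"hand": -1},{"dx": 0,"dy": 0,"dz": 5,"roll": 0,"hand": -1}]'

```text
clock: 19.53
position: [0.4799, 0.1407, 0.2072]
orientation: [-3.124, 0.001, -3.134]
ft_force: [-0.7, 0.2, -0.1]
finger_gap: 0.004
```

```bash
python3 st.py
```

```text
[0.4799 0.1407 0.2072] [-0.6567  0.1544 -0.12  ] [ 0.0645 -0.0339  0.0586] [-3.1240e+00  9.0000e-04 -3.1342e+00] 0.0036055816639340107 19.5333
G u,w,y mm [ 5.29050725 43.4086983  -1.33724515] Fu,Fw 0.47130664473093187 2.129675799372348
TCP u,w mm [ 2.79050725 39.0786983 ]
```

Call:
carry_out --moves '[{"dx": -1.5,"dy": 0.5,"dz": 4.5,"roll": 0,"hand": -1},{"dx": -2,"dy": 0.5,"dz": 4,"roll": 0,"hand": -1},{"dx": -2,"dy": 0,"dz": 4,"roll": 0,"hand": -1}]'

```text
clock: 19.78
position: [0.4854, 0.14, 0.1926]
orientation: [-3.124, -0.001, -3.137]
ft_force: [0.3, -0.5, 0.5]
finger_gap: 0.006
```

```bash
python3 st.py
```

```text
[0.4854 0.14   0.1926] [ 0.2641 -0.546   0.4961] [ 0.0778  0.0046 -0.0293] [-3.1237e+00 -9.0000e-04 -3.1368e+00] 0.0058243080169522446 19.7833
G u,w,y mm [ 2.79345154 28.00286772 -1.99310654] Fu,Fw 1.5767258294539583 2.202758147711087
TCP u,w mm [ 0.29345154 23.67286772]
```

Call:
carry_out --moves '[{"dx": -1.5,"dy": 1,"dz": 3.5,"roll": 0,"hand": -1},{"dx": -1.5,"dy": 0.5,"dz": 4,"roll": 0,"hand": -1}]'

```text
clock: 19.95
position: [0.4884, 0.1403, 0.1876]
orientation: [-3.122, -0.003, -3.138]
ft_force: [-7.8, -1.4, 14.0]
finger_gap: 0.006
```

```bash
python3 st.py; python3 look.py s25
```

```text
[0.4884 0.1403 0.1876] [-7.8082 -1.413  13.9805] [-0.1187  1.4465  0.0022] [-3.1222e+00 -2.8000e-03 -3.1379e+00] 0.006096798111092855 19.95
G u,w,y mm [ 2.85707955 22.12895063 -1.68251457] Fu,Fw 1.3283431385694113 17.91636642276051
TCP u,w mm [ 0.35707955 17.79895063]
[0.48840938 0.14031749 0.18759312] [-3.12217781e+00 -2.81645158e-03 -3.13786024e+00] 19.95 [-7.80818161 -1.41303592 13.98045683] 0.006096798111092855
yellow [(array([212.31, 185.97]), [206, 182, 13, 9, 65]), (array([223.17, 200.5 ]), [222, 199, 3, 4, 6]), (array([226.25, 220.5 ]), [226, 219, 2, 4, 4])]
G u,w,y mm [ 2.85707955 22.12895063 -1.68251457]
```

View pics/s25.png

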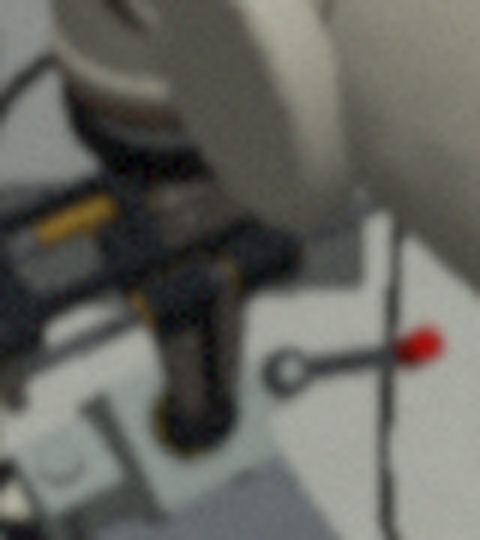

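Call:
carry_out --moves '[{"dx": 0,"dy": 0,"dz": -15,"roll": 0,"hand": -1},{"dx": 0,"dy": 0,"dz": -30,"roll": 0,"hand": -1},{"dx": 0,"dy": -20,"dz": -20,"roll": 0,"hand": -1},{"dx": 0,"dy": -38,"dz": 0,"roll": 0,"hand": -1},{"dx": 0,"dy": -38,"dz": 0,"roll": 0,"hand": -1},{"dx": 0,"dy": -38,"dz": 0,"roll": 0,"hand": -1},{"dx": 0,"dy": -38,"dz": 0,"roll": 0,"hand": -1}]'

```text
clock: 20.58
position: [0.4923, -0.0321, 0.2606]
orientation: [-3.122, 0.003, -3.128]
ft_force: [0.8, 0.2, 0.2]
finger_gap: 0.005
```

```bash
python3 st.py; python3 meas.py 26; python3 - <<'E'
from pred import *
for m in ([.4958,.1417,.172],):
    m=np.array(m);print(m,"rim35",ext(m,.025,-3,17.5),"rim41",ext(m,.025,0,20.5))
    for wt in (14,16,18,20,22): print(wt,"disc",ext(m,.025,wt,16),"band12",ext(m,.025,wt-12,16),"band20",ext(m,.025,wt-20,16))
E
```

```text
[ 0.4923 -0.0321  0.2606] [0.7967 0.2026 0.1571] [ 0.0298 -0.0011  0.0012] [-3.1219e+00  2.9000e-03 -3.1278e+00] 0.005330926615990846 20.5833
G u,w,y mm [  42.74126341   83.44690145 -174.06812514] Fu,Fw 1.8685107095698128 1.6428446530730385
TCP u,w mm [40.24126341 79.11690145]
[0.4958 0.1417 0.172 ] rim35 [180, 399, 250, 444] rim41 [158, 415, 242, 469]
14 disc [171, 375, 308, 487] band12 [184, 385, 273, 450] band20 [192, 392, 250, 427]
16 disc [169, 373, 314, 493] band12 [182, 384, 279, 457] band20 [190, 390, 256, 432]
18 disc [167, 372, 320, 500] band12 [180, 382, 285, 463] band20 [188, 389, 262, 438]
20 disc [164, 370, 326, 506] band12 [177, 380, 290, 469] band20 [186, 387, 267, 444]
22 disc [162, 368, 332, 512] band12 [175, 379, 296, 475] band20 [184, 385, 273, 450]
```

View pics/t26.png

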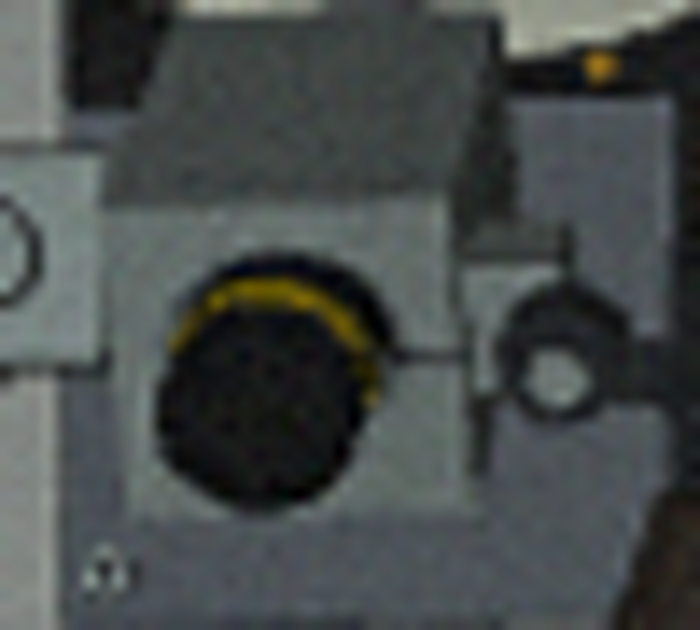

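View pics/s26.png

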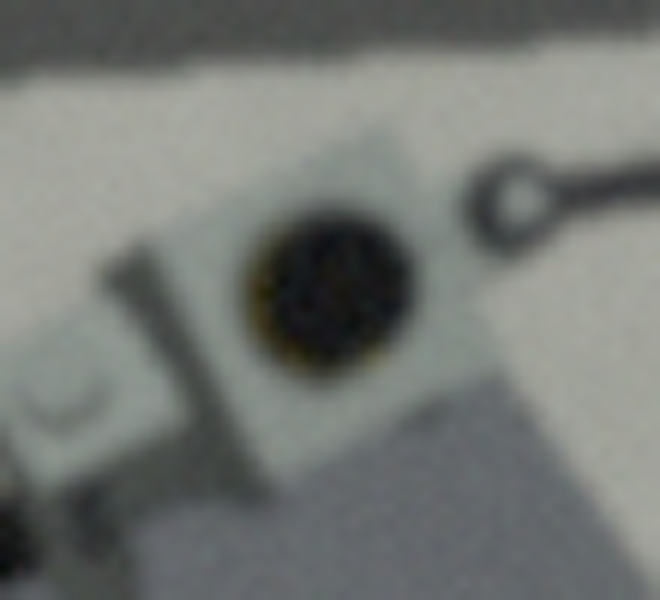

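```bash
python3 - <<'E'
from pred import *
o=lambda x,y:((x+.5)/14-.5+165,(y+.5)/14-.5+195)
os=lambda x,y:((x+.5)/12-.5+205,(y+.5)/12-.5+195)
P,e=tri(S,os(333,293),T,o(261,421)); 
for m in ([.4976,.1418,.1706],[.4958,.1417,.172]):
  p=P-m;print(P,e,"u,w",p[0]*.866+p[2]*.5,-p[0]*.5+p[2]*.866)
hs=cv2.cvtColor(T["image"],cv2.COLOR_BGR2HSV)
# column profile through apex
for c in (183,184,185): print(c,[tuple(int(v) for v in T["image"][r,c]) for r in range(209,222)])
E
```

```text
[0.48600881 0.14363176 0.18899785] 0.0028832470405416206 u,w -0.0008390431908373835 0.02172813076264606
[0.48600881 0.14363176 0.18899785] 0.0028832470405416206 u,w 1.9756809162597283e-05 0.019615730762646087
183 [(86, 88, 81), (111, 113, 104), (106, 110, 100), (106, 108, 98), (46, 42, 43), (18, 16, 16), (0, 85, 101), (10, 57, 67), (21, 23, 21), (22, 22, 21), (27, 27, 25), (28, 24, 27), (26, 27, 31)]
184 [(86, 89, 79), (107, 115, 101), (108, 111, 100), (92, 95, 88), (35, 29, 31), (20, 20, 14), (2, 85, 99), (8, 62, 68), (20, 21, 18), (24, 16, 15), (24, 22, 17), (25, 27, 24), (17, 15, 13)]
185 [(79, 81, 78), (113, 112, 102), (107, 111, 100), (102, 103, 95), (36, 33, 27), (19, 18, 21), (4, 88, 101), (15, 69, 79), (25, 22, 23), (15, 13, 8), (17, 19, 17), (28, 29, 22), (23, 21, 25)]
```

Estimates put the tail 20–24 mm out, so about 6 mm more. My push target is TCP w ≈ 12 (17.8 when loaded last time).

Call:
carry_out --moves '[{"dx": 1,"dy": 30,"dz": 0,"roll": 0,"hand": -1},{"dx": 1,"dy": 36,"dz": 0,"roll": 0,"hand": -1},{"dx": 1,"dy": 36,"dz": 0,"roll": 0,"hand": -1},{"dx": 1,"dy": 36,"dz": 0,"roll": 0,"hand": -1},{"dx": 1,"dy": 18,"dz": 4,"roll": 0,"hand": -1},{"dx": 1,"dy": 7,"dz": 10,"roll": 0,"hand": -1},{"dx": 0,"dy": 0,"dz": 10,"roll": 0,"hand": -1}]'

```text
clock: 21.27
position: [0.4898, 0.1318, 0.2346]
orientation: [-3.121, 0.011, 3.136]
ft_force: [0.5, 0.4, 0.4]
finger_gap: 0.006
```

```bash
python3 st.py
```

```text
[0.4898 0.1318 0.2346] [0.5359 0.424  0.4027] [ 0.0193 -0.0766  0.071 ] [-3.1212  0.0112  3.1365] 0.0062743729465604865 21.2667
G u,w,y mm [ 27.58164122  62.12242778 -10.24551235] Fu,Fw 1.7654021460473743 1.9860002928962306
TCP u,w mm [25.08164122 57.79242778]
```

Call:
carry_out --moves '[{"dx": 2,"dy": 6,"dz": 4,"roll": -1.5,"hand": -1},{"dx": 2,"dy": 4,"dz": 12,"roll": 0,"hand": -1},{"dx": 1,"dy": 0.5,"dz": 12,"roll": 0,"hand": -1},{"dx": 0,"dy": 0,"dz": 4,"roll": 0,"hand": -1}]'

```text
clock: 21.6
position: [0.4838, 0.1399, 0.1972]
orientation: [-3.12, 0.006, -3.117]
ft_force: [-0.5, 0.1, -0.2]
finger_gap: 0.0
```

```bash
python3 st.py
```

```text
[0.4838 0.1399 0.1972] [-0.4928  0.0605 -0.1727] [ 0.0007 -0.0142 -0.0321] [-3.1195  0.0065 -3.1173] 0.0003439623320028208 21.6
G u,w,y mm [ 3.6351072  32.78861711 -2.07907355] Fu,Fw 0.5868709748689179 2.0020754080616827
TCP u,w mm [ 1.1351072  28.45861711]
```

Free until w ≈ 18, so two free rows, then a loaded check.

Call:
carry_out --moves '[{"dx": -1.5,"dy": 1,"dz": 3.5,"roll": 0,"hand": -1},{"dx": -1.5,"dy": 0.5,"dz": 3,"roll": 0,"hand": -1},{"dx": -1.5,"dy": 0,"dz": 3,"roll": 0,"hand": -1}]'

```text
clock: 21.85
position: [0.488, 0.1396, 0.1865]
orientation: [-3.119, 0.004, -3.119]
ft_force: [-6.2, 0.8, 13.0]
finger_gap: 0.006
```

```bash
python3 st.py
```

```text
[0.488  0.1396 0.1865] [-6.2219  0.7714 12.9751] [0.2747 1.0815 0.0076] [-3.1194  0.0042 -3.119 ] 0.0059320671892621095 21.85
G u,w,y mm [ 2.00342015 21.39232689 -2.38675766] Fu,Fw 2.199330244550181 16.252563689152062
TCP u,w mm [-0.49657985 17.06232689]
```

Call:
carry_out --moves '[{"dx": -1.5,"dy": 0,"dz": 4,"roll": 0,"hand": -1}]'

```text
clock: 21.93
position: [0.4898, 0.1394, 0.1843]
orientation: [-3.12, 0.004, -3.119]
ft_force: [-7.5, 0.3, 13.1]
finger_gap: 0.006
```

```bash
python3 st.py
```

```text
[0.4898 0.1394 0.1843] [-7.5126  0.3143 13.0776] [0.0825 1.2672 0.0086] [-3.1197  0.0041 -3.1193] 0.005821705036050159 21.9333
G u,w,y mm [ 2.4022959  18.53794196 -2.5739233 ] Fu,Fw 1.1328792913860806 16.986723102732032
TCP u,w mm [-0.0977041  14.20794196]
```

One more small row, then withdraw and measure.

Call:
carry_out --moves '[{"dx": -1.2,"dy": 0,"dz": 3,"roll": 0,"hand": -1}]'

```text
clock: 22.02
position: [0.4909, 0.1393, 0.1831]
orientation: [-3.12, 0.003, -3.119]
ft_force: [-9.6, 0.3, 14.2]
finger_gap: 0.005
```

```bash
python3 st.py
```

```text
[0.4909 0.1393 0.1831] [-9.5599  0.3499 14.2178] [0.008  1.7306 0.059 ] [-3.1199e+00  3.0000e-03 -3.1194e+00] 0.004702514793957598 22.0167
G u,w,y mm [ 2.74329919 16.96723125 -2.68219422] Fu,Fw -0.06995550731420508 18.997763940056497
TCP u,w mm [ 0.24329919 12.63723125]
```

Call:
carry_out --moves '[{"dx": 0,"dy": 0,"dz": -15,"roll": 0,"hand": -1},{"dx": 0,"dy": 0,"dz": -30,"roll": 0,"hand": -1},{"dx": 0,"dy": -20,"dz": -20,"roll": 0,"hand": -1},{"dx": 0,"dy": -38,"dz": 0,"roll": 0,"hand": -1},{"dx": 0,"dy": -38,"dz": 0,"roll": 0,"hand": -1},{"dx": 0,"dy": -38,"dz": 0,"roll": 0,"hand": -1},{"dx": 0,"dy": -38,"dz": 0,"roll": 0,"hand": -1}]'

```text
clock: 22.6
position: [0.4979, -0.0335, 0.2589]
orientation: [-3.119, 0.011, -3.108]
ft_force: [1.4, 0.2, -0.8]
finger_gap: 0.004
```

```bash
python3 st.py; python3 meas.py 27; python3 - <<'E'
from pred import *
for c in (183,184,185,186): print(c,[tuple(int(v) for v in T["image"][r,c]) for r in range(210,219)])
E
```

```text
[ 0.4979 -0.0335  0.2589] [ 1.3725  0.2456 -0.7986] [-0.0334 -0.026  -0.041 ] [-3.1191  0.0106 -3.1083] 0.004342509366279153 22.6
G u,w,y mm [  46.75712318   79.15762476 -175.45474016] Fu,Fw 1.8893498163741929 0.5273752283439113
TCP u,w mm [44.25712318 74.82762476]
183 [(113, 116, 106), (109, 113, 99), (103, 103, 92), (46, 51, 52), (0, 87, 101), (9, 60, 65), (24, 24, 24), (20, 12, 9), (28, 22, 24)]
184 [(105, 112, 103), (111, 113, 99), (93, 92, 82), (36, 42, 41), (4, 84, 100), (21, 39, 43), (24, 20, 19), (17, 21, 17), (29, 26, 25)]
185 [(108, 109, 101), (114, 118, 104), (111, 109, 100), (32, 39, 37), (0, 80, 93), (13, 28, 28), (21, 14, 12), (26, 22, 24), (21, 19, 17)]
186 [(104, 105, 96), (109, 110, 97), (101, 104, 93), (31, 22, 17), (5, 82, 94), (17, 64, 75), (27, 24, 26), (22, 16, 14), (23, 15, 22)]
```

View pics/t27.png

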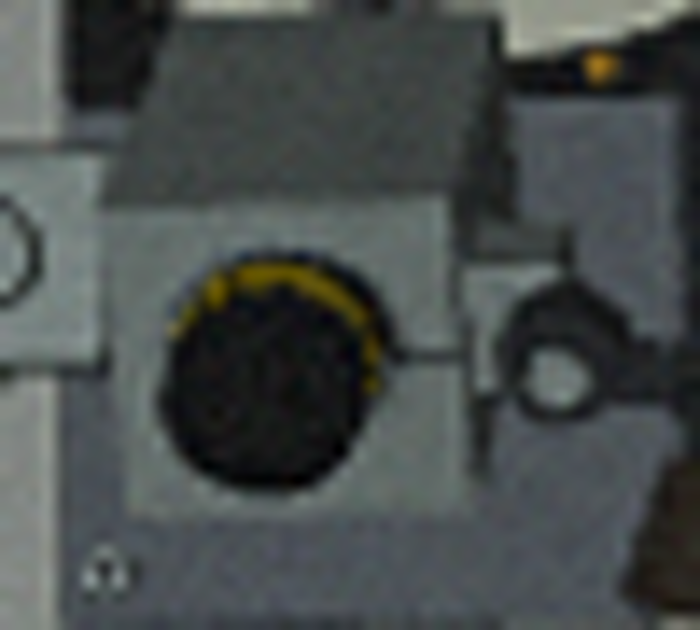

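View pics/s27.png

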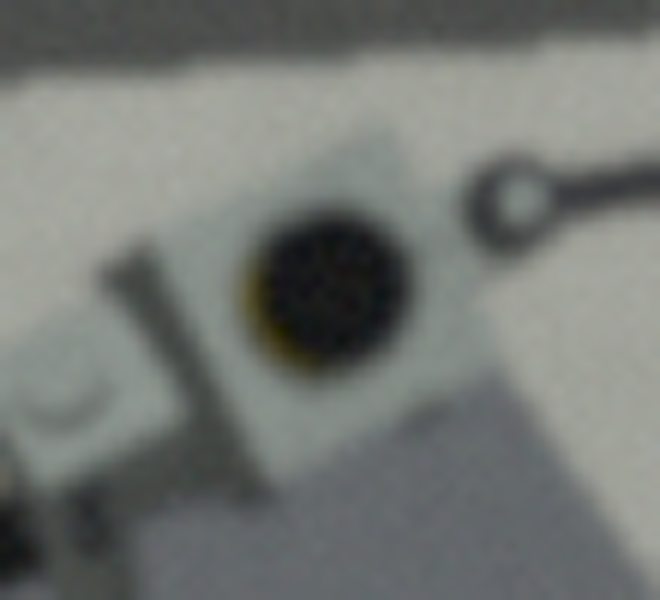

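The disc bottom (crop y 493), band (266–288) and push stroke all agree on a tail about 16 mm out (±2), with the rim within the band. Now I plan the lever: phase 1 pushes +x from the robot side, phase 2 pushes +y.

```bash
python3 - <<'E'
import pickle
from h import *
S,T=pickle.load(open("m.pkl","rb"))
M=np.array([.4965,.142,.172]);U=np.array([.866,.0217,.5]);Y=np.array([-.025,1,0]);W=np.array([-.5,-.0125,.866])
for p in (-105,-90,-80,-65,-50,-40,-30,-20,-6):
    f=np.radians(p);u=.055*np.cos(f);y=-.044+.055*np.sin(f)
    print(p,"top",(M+U*u+Y*y+W*.0255).round(4),"mid w10",(M+U*u+Y*y+W*.010).round(4))
bS=[b for b in blobs(S["image"],"red",(200,150,300,250))];bT=[b for b in blobs(T["image"],"red",(200,200,260,250))]
print(bS,bT)
E
```

```text
-105 top [0.4739 0.0442 0.187 ] mid w10 [0.4816 0.0444 0.1735]
-90 top [0.4862 0.0427 0.1941] mid w10 [0.494  0.0429 0.1807]
-80 top [0.4945 0.0437 0.1989] mid w10 [0.5022 0.0439 0.1854]
-65 top [0.5062 0.0483 0.2057] mid w10 [0.514  0.0485 0.1923]
-50 top [0.5165 0.0563 0.2118] mid w10 [0.5243 0.0565 0.1983]
-40 top [0.5222 0.0632 0.2151] mid w10 [0.53   0.0634 0.2017]
-30 top [0.5268 0.0712 0.2179] mid w10 [0.5345 0.0714 0.2045]
-20 top [0.5301 0.08   0.2199] mid w10 [0.5378 0.0802 0.2065]
-6 top [0.5324 0.0931 0.2214] mid w10 [0.5401 0.0933 0.208 ]
[(array([269.24, 207.32]), [266, 205, 7, 5, 25])] []
```

Call:
carry_out --moves '[{"dx": 20,"dy": 25,"dz": 0,"roll": 0,"hand": -1},{"dx": 22,"dy": 25,"dz": 0,"roll": 0,"hand": -1},{"dx": 18,"dy": 18,"dz": 5,"roll": 0,"hand": -1},{"dx": 4,"dy": 4,"dz": 20,"roll": 0,"hand": -1},{"dx": 0,"dy": 0,"dz": 20,"roll": 0,"hand": -1}]'

```text
clock: 23.12
position: [0.4357, 0.032, 0.2158]
orientation: [-3.116, 0.023, -3.125]
ft_force: [-0.7, -0.1, -0.5]
finger_gap: 0.006
```

```bash
python3 st.py
```

```text
[0.4357 0.032  0.2158] [-0.6519 -0.1438 -0.4594] [ 0.0379 -0.0153  0.0395] [-3.1161  0.0228 -3.1246] 0.005601670800755531 23.1167
G u,w,y mm [ -28.67360673   72.94263377 -109.95544231] Fu,Fw 0.3057845540959869 1.8333466001948078
TCP u,w mm [-31.17360673  68.61263377]
```

Call:
carry_out --moves '[{"dx": 0,"dy": 6,"dz": 18,"roll": 0,"hand": -1},{"dx": 0,"dy": 5,"dz": 18,"roll": 0,"hand": -1},{"dx": 0,"dy": 0,"dz": 6,"roll": 0,"hand": -1}]'

```text
clock: 23.37
position: [0.4357, 0.0443, 0.1711]
orientation: [-3.117, 0.024, -3.123]
ft_force: [-0.6, -0.1, -0.7]
finger_gap: 0.006
```

```bash
python3 st.py; python3 - <<'E'
from plant import *
from h import *
S=snapshot("scene");crop(S["image"],(215,170,295,235),9,"pics/s28.png")
E
```

```text
[0.4357 0.0443 0.1711] [-0.6474 -0.0987 -0.6892] [0.0228 0.0288 0.042 ] [-3.1167  0.0236 -3.1228] 0.005601519583594712 23.3667
G u,w,y mm [-51.04128333  34.20590974 -97.68746864] Fu,Fw 0.19477021768169822 1.6320620296098163
TCP u,w mm [-53.54128333  29.87590974]
```

View pics/s28.png

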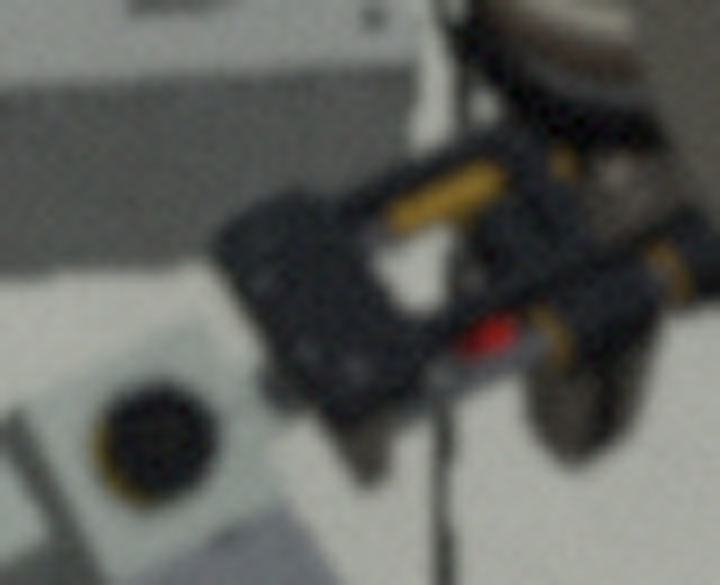

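The shut fingers stand on the robot side of the knob. I start phase 1.

Call:
carry_out --moves '[{"dx": -6,"dy": 0,"dz": 0,"roll": 0,"hand": -1},{"dx": -6,"dy": 0,"dz": 0,"roll": 0,"hand": -1},{"dx": -5,"dy": 0,"dz": 0,"roll": 0,"hand": -1},{"dx": -5,"dy": 0,"dz": -1,"roll": 0,"hand": -1}]'

```text
clock: 23.75
position: [0.4611, 0.0441, 0.1757]
orientation: [-3.116, 0.027, -3.123]
ft_force: [-1.1, -1.0, 1.0]
finger_gap: 0.002
```

```bash
python3 st.py; python3 -c "
from plant import *
from h import *
print(blobs(snapshot('scene')['image'],'red',(200,150,300,250)))"
```

```text
[0.4611 0.0441 0.1757] [-1.1432 -0.9893  0.9813] [0.0477 0.0394 0.0268] [-3.1157  0.0271 -3.1229] 0.0017322712902767972 23.75
G u,w,y mm [-26.70590553  25.45156264 -97.94852332] Fu,Fw 0.6005842431637237 3.326583266991947
TCP u,w mm [-29.20590553  21.12156264]
[]
```

Call:
carry_out --moves '[{"dx": -5,"dy": 0,"dz": -0.5,"roll": 0,"hand": -1},{"dx": -5,"dy": 0,"dz": -1.5,"roll": 0,"hand": -1}]'

```text
clock: 23.97
position: [0.4738, 0.0438, 0.1798]
orientation: [-3.115, 0.03, -3.123]
ft_force: [-0.5, 0.1, 0.1]
finger_gap: 0.006
```

```bash
python3 st.py;  python3 - <<'E'
from plant import *
from h import *
S=snapshot("scene");crop(S["image"],(215,170,295,235),9,"pics/s29.png")
E
```

```text
[0.4738 0.0438 0.1798] [-0.4845  0.1265  0.1219] [-0.0391  0.0213  0.0178] [-3.1152  0.0304 -3.1234] 0.005811106130929177 23.9667
G u,w,y mm [-13.72757318  22.70754484 -98.19355643] Fu,Fw 0.7413514849309202 2.2530357781131585
TCP u,w mm [-16.22757318  18.37754484]
```

View pics/s29.png

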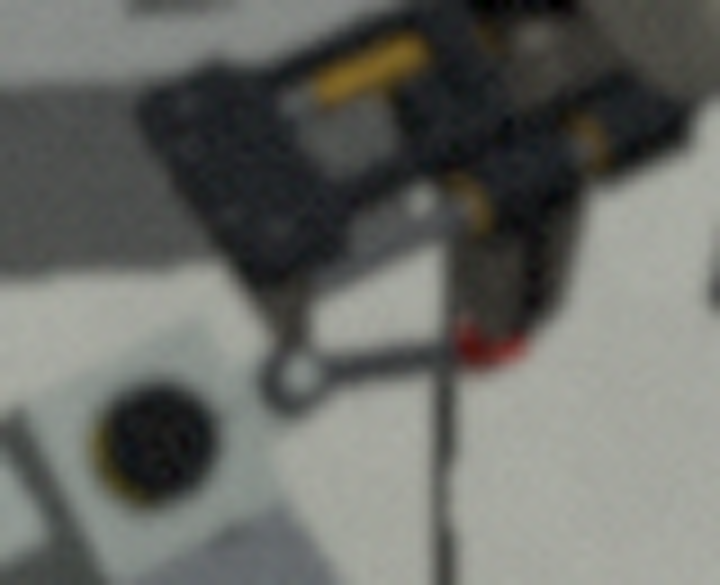

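The fingers are passing just above the knob: shut, they end about 4–5 mm behind the TCP, as in the tail pushes. I back off and go about 20 mm lower.

Call:
carry_out --moves '[{"dx": 18,"dy": 0,"dz": 0,"roll": 0,"hand": -1},{"dx": 18,"dy": 0,"dz": 4,"roll": 0,"hand": -1},{"dx": 2,"dy": 0,"dz": 14,"roll": 0,"hand": -1},{"dx": 0,"dy": 0,"dz": 6,"roll": 0,"hand": -1}]'

```text
clock: 24.35
position: [0.4396, 0.0417, 0.1574]
orientation: [-3.114, 0.037, -3.123]
ft_force: [0.2, -0.5, -0.5]
finger_gap: 0.002
```

```bash
python3 st.py
```

```text
[0.4396 0.0417 0.1574] [ 0.1562 -0.49   -0.4751] [ 0.0283  0.0302 -0.0127] [-3.114   0.0371 -3.1235] 0.0023535569578338688 24.35
G u,w,y mm [ -54.51358119   20.35519446 -100.25615091] Fu,Fw 0.997695574008608 1.415672597047842
TCP u,w mm [-57.01358119  16.02519446]
```

Call:
carry_out --moves '[{"dx": -5,"dy": 0.5,"dz": 1,"roll": 0,"hand": -1},{"dx": -5,"dy": 0.5,"dz": 1,"roll": 0,"hand": -1},{"dx": -5,"dy": 0.5,"dz": 0,"roll": 0,"hand": -1},{"dx": -5,"dy": 0,"dz": -1,"roll": 0,"hand": -1}]'

```text
clock: 24.68
position: [0.4593, 0.0427, 0.1563]
orientation: [-3.112, 0.03, -3.124]
ft_force: [-10.5, -6.2, 5.7]
finger_gap: 0.0
```

```bash
python3 st.py;  cat > lk.py <<'E'
import sys
from plant import *
from h import *
S=snapshot("scene");crop(S["image"],(215,170,295,235),9,f"pics/{sys.argv[1]}.png")
print(blobs(S['image'],'red',(200,150,300,250)))
E
python3 lk.py s30
```

```text
[0.4593 0.0427 0.1563] [-10.4812  -6.1824   5.6784] [-0.9325  1.6603 -0.1229] [-3.1119  0.0304 -3.1235] 0.00047233973048222924 24.6833
G u,w,y mm [-38.01361473   9.62442484 -99.25780811] Fu,Fw -5.137522320795384 12.063270094158852
TCP u,w mm [-40.51361473   5.29442484]
[]
```

View pics/s30.png

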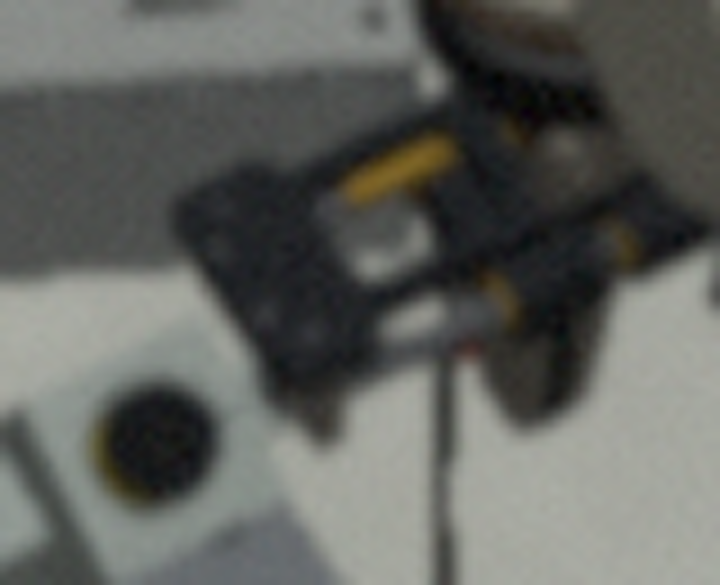

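Call:
carry_out --moves '[{"dx": -5,"dy": 0,"dz": -2,"roll": 0,"hand": -1},{"dx": -5,"dy": 0,"dz": -2,"roll": 0,"hand": -1}]'

```text
clock: 24.9
position: [0.4678, 0.0405, 0.1611]
orientation: [-3.106, 0.02, -3.123]
ft_force: [-7.8, -4.0, 5.6]
finger_gap: 0.005
```

```bash
python3 st.py;python3 lk.py s31
```

```text
[0.4678 0.0405 0.1611] [-7.8179 -3.9874  5.5894] [-0.6569  1.2438 -0.0548] [-3.1063  0.0204 -3.1231] 0.0054810770615445 24.9
G u,w,y mm [ -28.2736781     9.49231563 -101.46766377] Fu,Fw -2.875635599675656 10.654589206222315
TCP u,w mm [-30.7736781    5.16231563]
[]
```

View pics/s31.png

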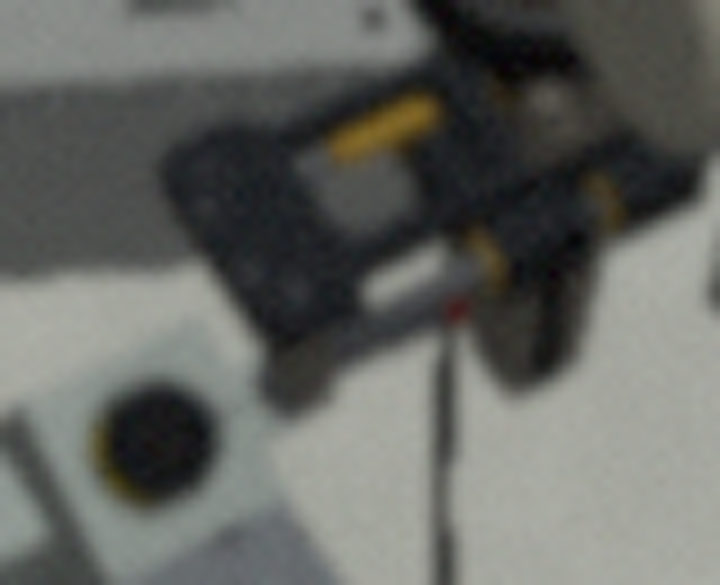

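The lever is moving. Continuing with a small +y correction.

Call:
carry_out --moves '[{"dx": -5,"dy": 1,"dz": -2.5,"roll": 0,"hand": -1},{"dx": -5,"dy": 1,"dz": -2.5,"roll": 0,"hand": -1},{"dx": -5,"dy": 1,"dz": -2.5,"roll": 0,"hand": -1},{"dx": -5,"dy": 1,"dz": -2.5,"roll": 0,"hand": -1}]'

```text
clock: 25.28
position: [0.4862, 0.042, 0.1719]
orientation: [-3.099, 0.005, -3.123]
ft_force: [-5.8, 0.3, 0.8]
finger_gap: 0.005
```

```bash
python3 st.py;python3 lk.py s32
```

```text
[0.4862 0.042  0.1719] [-5.7774  0.3286  0.7851] [ 0.0313  0.9645 -0.0906] [-3.0994  0.0055 -3.1235] 0.005342464495569798 25.2833
G u,w,y mm [ -6.86000998   9.63261292 -99.96201574] Fu,Fw -3.5107299595118233 5.4737850630438825
TCP u,w mm [-9.36000998  5.30261292]
[(array([260.11, 195.33]), [259, 194, 3, 4, 9])]
```

View pics/s32.png

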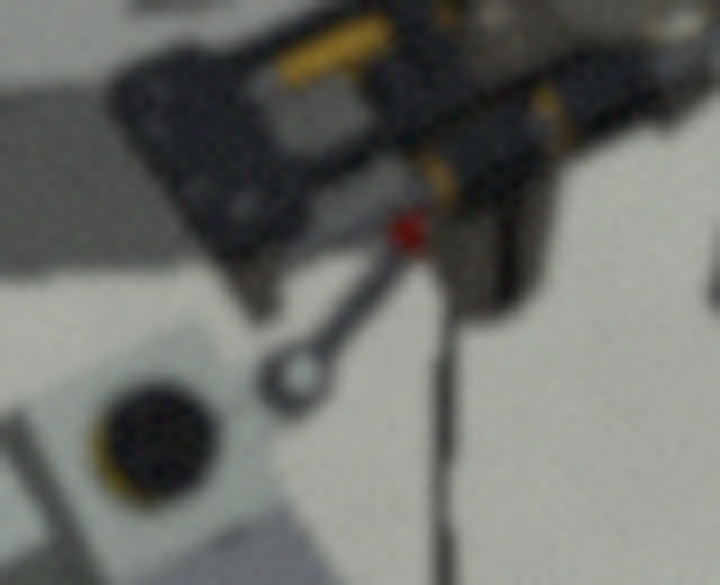

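The lever is at about −60° and the knob sits at the fingers' +x/+y corner. I carry on diagonally, then in +y.

Call:
carry_out --moves '[{"dx": -5,"dy": 1,"dz": -2,"roll": 0,"hand": -1},{"dx": -5,"dy": 2,"dz": -2,"roll": 0,"hand": -1},{"dx": -5,"dy": 3,"dz": -2,"roll": 0,"hand": -1}]'

```text
clock: 25.58
position: [0.499, 0.0487, 0.1784]
orientation: [-3.099, -0.007, -3.123]
ft_force: [-8.1, -1.7, 5.1]
finger_gap: 0.005
```

```bash
python3 st.py;python3 lk.py s33
```

```text
[0.499  0.0487 0.1784] [-8.1324 -1.6651  5.1439] [-0.2796  1.4482 -0.0317] [-3.0991 -0.0067 -3.1231] 0.004691742981310159 25.5833
G u,w,y mm [  7.44066354   8.81935051 -93.27382565] Fu,Fw -3.3707741214058404 10.42600170047081
TCP u,w mm [4.94066354 4.48935051]
[(array([255.15, 191.38]), [254, 190, 4, 4, 13])]
```

View pics/s33.png

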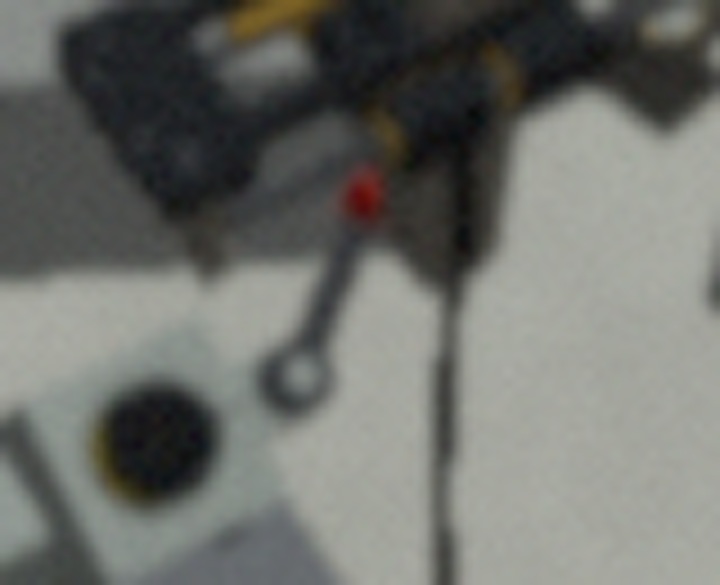

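Call:
carry_out --moves '[{"dx": -4,"dy": 5,"dz": -1,"roll": 0,"hand": -1},{"dx": -3,"dy": 5,"dz": -1,"roll": 0,"hand": -1},{"dx": -3,"dy": 6,"dz": -1,"roll": 0,"hand": -1},{"dx": -2,"dy": 6,"dz": -1,"roll": 0,"hand": -1}]'

```text
clock: 25.97
position: [0.5107, 0.0684, 0.1837]
orientation: [-3.091, -0.015, -3.124]
ft_force: [-5.5, -4.1, 1.7]
finger_gap: 0.003
```

```bash
python3 st.py;python3 lk.py s34
```

```text
[0.5107 0.0684 0.1837] [-5.4935 -4.1475  1.7493] [-0.5756  0.8228 -0.0527] [-3.0912 -0.015  -3.1237] 0.003218089349351748 25.9667
G u,w,y mm [ 20.20087073   7.64265499 -73.59552671] Fu,Fw -2.7826969392728675 6.166844883526596
TCP u,w mm [17.70087073  3.31265499]
[(array([245.71, 189.5 ]), [244, 188, 4, 4, 14])]
```

View pics/s34.png

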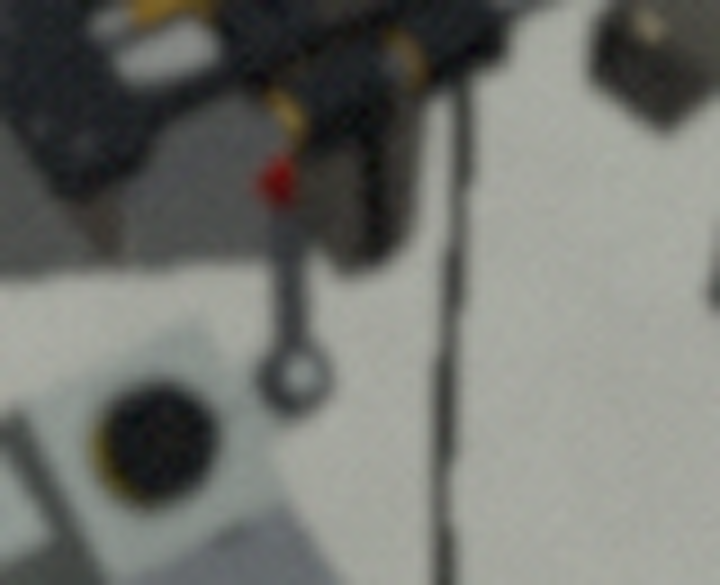

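Call:
carry_out --moves '[{"dx": -4,"dy": 3,"dz": -1,"roll": 0,"hand": -1},{"dx": -3,"dy": 5,"dz": -1,"roll": 0,"hand": -1},{"dx": -2,"dy": 6,"dz": 0,"roll": 0,"hand": -1}]'

```text
clock: 26.27
position: [0.5141, 0.0818, 0.1853]
orientation: [-3.087, -0.033, -3.123]
ft_force: [-10.5, -4.0, 6.6]
finger_gap: -0.002
```

```bash
python3 st.py;python3 lk.py s35; python3 -c "
from h import *;import pickle
S,T=pickle.load(open('cal.pkl','rb'))
print(proj(S,[[.5324,.0931,.2214],[.5301,.08,.2199],[.5268,.0712,.2179]]))"
```

```text
[0.5141 0.0818 0.1853] [-10.5223  -4.0441   6.5834] [-0.7774  1.6959 -0.0118] [-3.087  -0.0332 -3.123 ] -0.001607059996428412 26.2667
G u,w,y mm [ 23.95491292   7.26352648 -60.19534371] Fu,Fw -4.720604127956539 12.867531990836156
TCP u,w mm [21.45491292  2.93352648]
[(array([240. , 190.5]), [239, 189, 3, 4, 12])]
[[241.73566696 189.28847232]
 [246.87323329 188.20437569]
 [250.65079297 188.21825182]]
```

View pics/s35.png

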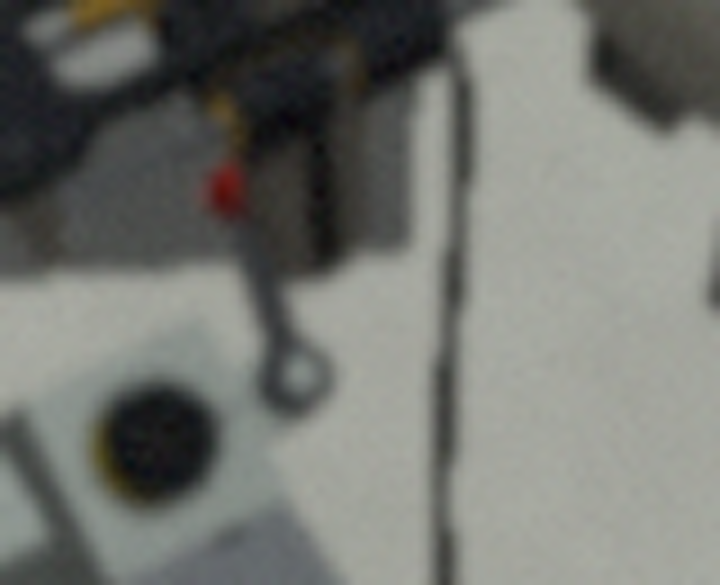

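The lever is close to its stop: red at pixel (240,190.5), with the stop predicted at (241.7,189.3). I press in +y to confirm.

Call:
carry_out --moves '[{"dx": 1,"dy": 3,"dz": 0,"roll": 0,"hand": -1},{"dx": 0,"dy": 5,"dz": 0,"roll": 0,"hand": -1}]'

```text
clock: 26.48
position: [0.5127, 0.0895, 0.1851]
orientation: [-3.085, -0.036, -3.123]
ft_force: [-3.7, -2.6, 0.8]
finger_gap: 0.004
```

```bash
python3 st.py;python3 lk.py s36
```

```text
[0.5127 0.0895 0.1851] [-3.6639 -2.6351  0.8122] [-0.4939  0.5615 -0.0328] [-3.0847 -0.0362 -3.1228] 0.004333275393742388 26.4833
G u,w,y mm [ 22.66376363   7.76634807 -52.53295136] Fu,Fw -1.6668049577037964 4.4405085752945075
TCP u,w mm [20.16376363  3.43634807]
[]
```

View pics/s36.png

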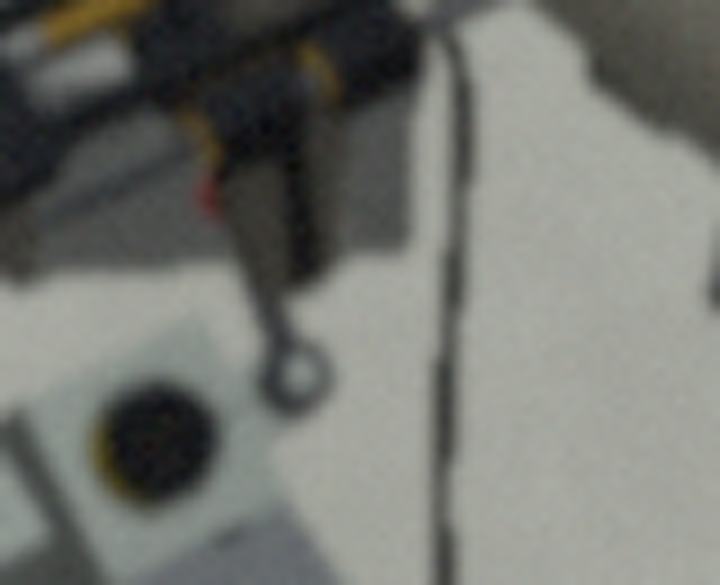

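The fingers slid round to the robot side of the knob. I reposition to its −y side and push straight in +y.

Call:
carry_out --moves '[{"dx": 8,"dy": -8,"dz": 0,"roll": 0,"hand": -1},{"dx": 2,"dy": -20,"dz": 0,"roll": 0,"hand": -1},{"dx": 0,"dy": -16,"dz": -4,"roll": 0,"hand": -1},{"dx": -10,"dy": 0,"dz": -4,"roll": 0,"hand": -1},{"dx": -12,"dy": 0,"dz": 0,"roll": 0,"hand": -1},{"dx": -8,"dy": 0,"dz": 0,"roll": 0,"hand": -1}]'

```text
clock: 27.03
position: [0.5361, 0.0456, 0.1962]
orientation: [-3.089, -0.026, -3.119]
ft_force: [0.2, 0.5, -0.5]
finger_gap: 0.006
```

```bash
python3 st.py;python3 lk.py s37
```

```text
[0.5361 0.0456 0.1962] [ 0.1979  0.547  -0.4789] [0.0636 0.0278 0.0281] [-3.089  -0.026  -3.1194] 0.0059752237584568615 27.0333
G u,w,y mm [ 48.51310446   5.74180471 -96.39587823] Fu,Fw 1.0319228340552322 1.3914999021350387
TCP u,w mm [46.01310446  1.41180471]
[(array([241.14, 189.94]), [238, 187, 7, 7, 35])]
```

View pics/s37.png

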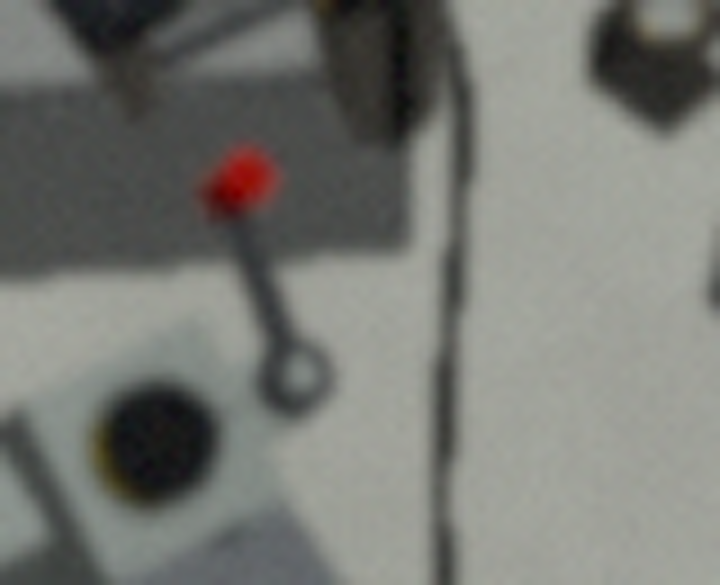

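The knob top at crop (245,175), pixel (242,189), matches the stop prediction (241.7,189.3). I'll press in +y to be sure.

Call:
carry_out --moves '[{"dx": 0,"dy": 7,"dz": 0,"roll": 0,"hand": -1},{"dx": 0,"dy": 6,"dz": 0,"roll": 0,"hand": -1},{"dx": 0,"dy": 5,"dz": 0,"roll": 0,"hand": -1},{"dx": 0,"dy": 4,"dz": 0,"roll": 0,"hand": -1}]'

```text
clock: 27.42
position: [0.5364, 0.0692, 0.1948]
orientation: [-3.09, -0.025, -3.12]
ft_force: [0.1, -0.1, -0.1]
finger_gap: 0.006
```

Call:
carry_out --moves '[{"dx": 0,"dy": 4,"dz": 0,"roll": 0,"hand": -1}]'

```text
clock: 27.5
position: [0.5366, 0.0721, 0.195]
orientation: [-3.085, -0.023, -3.119]
ft_force: [1.1, -18.2, 1.5]
finger_gap: 0.001
```

Call:
carry_out --moves '[{"dx": 0,"dy": 4,"dz": 0,"roll": 0,"hand": -1}]'

```text
clock: 27.58
position: [0.5367, 0.0721, 0.1952]
orientation: [-3.075, -0.023, -3.119]
ft_force: [-0.3, -22.2, 1.0]
finger_gap: 0.004
```

The lever stands firm at 22 N without moving (3–5 N would move it), so it is at its stop. I withdraw and do a final look.

Call:
carry_out --moves '[{"dx": 0,"dy": -10,"dz": 0,"roll": 0,"hand": -1},{"dx": 0,"dy": -25,"dz": -5,"roll": 0,"hand": -1},{"dx": 0,"dy": -30,"dz": -20,"roll": 0,"hand": -1},{"dx": 5,"dy": -30,"dz": -20,"roll": 0,"hand": -1},{"dx": 8,"dy": -30,"dz": -10,"roll": 0,"hand": -1},{"dx": 8,"dy": -20,"dz": 0,"roll": 0,"hand": -1},{"dx": 0,"dy": 0,"dz": 0,"roll": 0,"hand": -1}]'

```text
clock: 28.17
position: [0.5181, -0.0716, 0.2616]
orientation: [-3.074, -0.026, -3.11]
ft_force: [0.2, -0.9, -0.6]
finger_gap: 0.003
```

```bash
python3 st.py;python3 lk.py s38; python3 meas.py 38; python3 - <<'E'
from plant import *
from h import *
S,T=__import__("pickle").load(open("m.pkl","rb"))
cv2.imwrite("pics/top38.png",T["image"]);cv2.imwrite("pics/scene38.png",S["image"])
for c in (183,184,185,186): print(c,[tuple(int(v) for v in T["image"][r,c]) for r in range(211,219)])
E
```

```text
[ 0.5181 -0.0716  0.2616] [ 0.1595 -0.8944 -0.6159] [ 0.0175 -0.0522 -0.0196] [-3.0744 -0.0265 -3.1102] 0.0027586634790566483 28.1667
G u,w,y mm [  65.53547694   71.3441715  -213.63342593] Fu,Fw 0.9301922402406981 1.292053679094698
TCP u,w mm [63.03547694 67.0141715 ]
[(array([240.64, 190.14]), [238, 187, 7, 7, 36])]
183 [(112, 113, 104), (101, 101, 92), (46, 55, 50), (7, 83, 99), (12, 59, 64), (22, 21, 23), (24, 20, 18), (22, 20, 17)]
184 [(100, 106, 92), (91, 91, 82), (25, 37, 34), (6, 79, 95), (27, 44, 48), (20, 17, 14), (16, 22, 19), (18, 20, 17)]
185 [(109, 107, 98), (100, 96, 86), (34, 38, 35), (0, 81, 92), (17, 28, 31), (20, 14, 14), (24, 25, 22), (21, 27, 24)]
186 [(109, 111, 101), (103, 107, 93), (33, 28, 24), (6, 78, 94), (10, 57, 70), (16, 20, 11), (7, 12, 8), (23, 17, 17)]
```

View pics/t38.png

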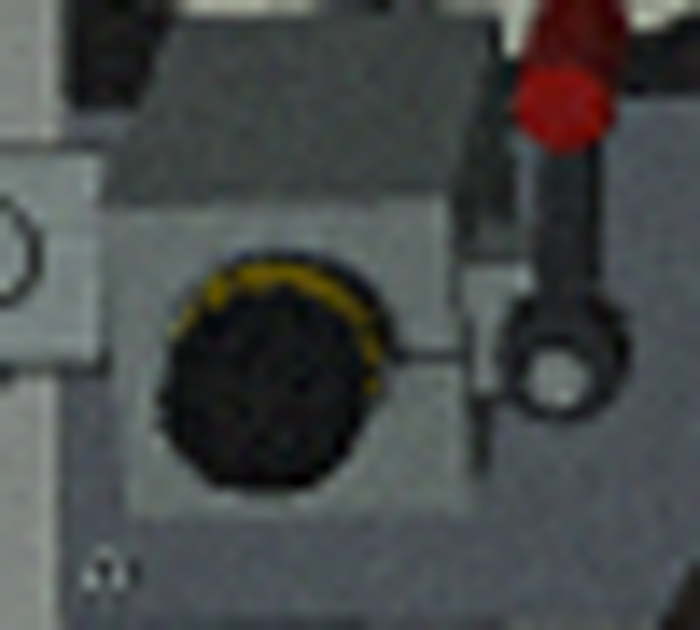

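View pics/s38.png

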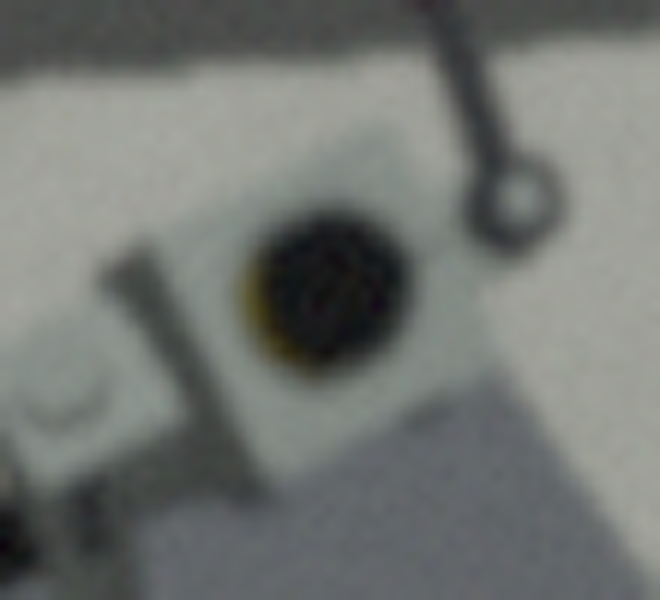

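View pics/top38.png

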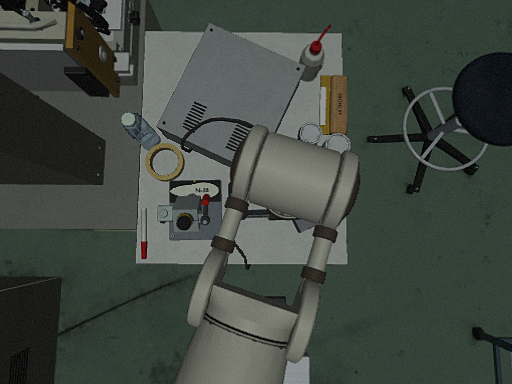

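View pics/scene38.png

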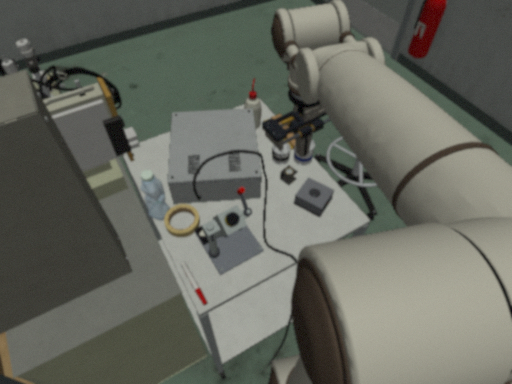

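```bash
python3 - <<'E'
from pred import *
for c in (182,184,186): print(c,[int(T["image"][r,c].mean()) for r in range(224,236)])
print([int(v.mean()) for v in T["image"][223,172:198]])
m=np.array([.4958,.1417,.172])
for wt in (12,14,16,18,20): print(wt,ext(m,.025,wt,16))
E
```

```text
182 [14, 26, 25, 18, 18, 15, 77, 100, 81, 83, 76, 78]
184 [22, 21, 22, 23, 21, 12, 68, 101, 80, 78, 78, 78]
186 [18, 21, 15, 19, 18, 2, 103, 100, 79, 84, 82, 78]
[80, 96, 100, 113, 34, 15, 20, 23, 21, 18, 23, 28, 26, 24, 22, 27, 25, 17, 16, 38, 63, 93, 93, 95, 106, 100]
12 [173, 377, 302, 481]
14 [171, 375, 308, 487]
16 [169, 373, 314, 493]
18 [167, 372, 320, 500]
20 [164, 370, 326, 506]
```

The scene view shows the charger empty, the bystanders in place, the lever along +x and the arm clear. The depth checks hold, so I hand in.

```bash
python3 -c "
from plant import *
s=sense();print(s['clock'],s['ft_force'])
print(finish_job())"
```

```text
28.3167 [-0.12367227 -0.7100951  -0.06253495]
the job is handed in; nothing more can be done
None
```

The lamp is in the bore with the rim inside its yellow band, the lever is locked at its stop, and the job was handed in at 28.3 s.

I lifted the lamp from the charger and pivoted it in the jaws against the bore mouth. I slid it in lens first, pushed it to depth on the tail end, then swung the lever round.

**Depth:** In the final pictures about 16 mm of lamp stands out. The single estimates disagreed somewhat: the tail's edge gave 12.5–16 mm and the band's edges 16–18 mm. All fall within the 12–20 mm band, and the depth looked the same before and after locking.

**Lever:** The knob sits at the predicted stop position, and the lever held against a 22 N push without moving.

**Bystanders:** In the last pictures they look unmoved, and the arm stands clear.

**What went wrong on the way:**
- The first push down the bore stuck, at up to about 35 N on the wrist sensor, because the lamp was tilted wrongly in the jaws. I opened the jaws so it settled in the bore, and regripped.
- The first pass at the lever went just over the knob, because the shut fingers end higher than I had assumed.

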